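# Chock the air cylinders, rock-test the gauge and set the bleed valve

### The arm

A 6-joint arm with a two-finger parallel gripper is mounted at the origin on the work surface. World frame = base frame: x ahead of the robot, y to its left, z up, the work surface at z = 0. Lengths are in m, angles in rad, forces in N, time in s.
With the tool pointing down it reaches from about 0.25 to 0.775 m from the base axis. Payload 4 kg.
Tool frame: the origin (TCP) lies at the very end of the fingers, on their centre line; the grasp point (between the pads) lies 19 mm behind it; x points along the fingers, y is the direction in which the jaws open and shut, and the axes are right-handed (so a half turn about x gives the same grasp; the last joint's range is limited). The gripper opens to 94 mm and grips with 3 to 60 N. Pads are 16 mm wide; open, the fingers measure 119 mm over their backs; the gripper's body (75 mm by 177 mm) begins 78 mm behind the grasp point.
Start: joints at [1.129, 0.087, 1.371, -0, 1.684, -0.103], TCP at [0.183, 0.519, 0.206] pointing down, gripper open.
Joint ranges: [-3.1, 3.1], [-0.76, 2.03], [0.27, 2.55], [-1.08, 4.22], [0.17, 2.65], [-2.57, 2.57]. Speed limits (rad/s): [2.79, 2.79, 3.14, 3.14, 3.14, 3.14].

### API

Orientations are given as [roll, pitch, yaw] about the fixed x, y, z axes, in that order (R = Rz(yaw) Ry(pitch) Rx(roll)).
In Python, from bench import robot gives the robot as it stands.
- The arm moves only by the tool carry_out, never from a script. Its argument "targets" is a list of rows, each a list of 5 numbers: the closure, from 0 (fully open) to 1 (shut), then the shift along the tool's x, y, z in cm, then the turn about the tool's x in degrees. In form: [[fingers, tx, ty, tz, turn], ...]. A call has 1 to 20 rows; each row shifts and turns the commanded pose from where the row before left it, along the tool's axes as they then stand; what a row does not reach is not made up. A row lasts 1/10 s, in which the tool goes at most 50 mm and 8.59 degrees, less where a joint would pass 70% of its speed; a pose out of reach is approached as far as the arm can. A call is refused whole if a number of a shift passes 5 or a number of a turn 8.59, either way. A call with a gripper value outside its range is refused whole. The fingers move at their own pace and stop on an object; the grip force is fixed at half the most. Time passes only in rows, so rows that do not move let the fingers close. It gives the time, the measured TCP pose, the force and the opening at its end, in the units of the state.
- robot.get_obs(): the state, without advancing time (a new reading comes with each control period).
- robot.snapshot(name): name is "scene" or "side" or "wrist"; returns a dict with "image" (384x512x3 uint8, red, green, blue), "camera_matrix" (3x3 intrinsics, pixels), "distortion" ([k1, k2, p1, p2, k3] as OpenCV has them; the pictures are not rectified), "pose" (4x4, takes a point from camera to world coordinates). Camera axes: x right, y up, looking along -z (the intrinsics and any distortion apply to the point x, -y, -z); pixel columns grow to the right and rows downward; lengths in m; the calibration is good to about 2 mm. A picture is of the moment at which its call begins. There is no depth.
- robot.close_job(): hands the job in, once; it reports no verdict.
The state is a dict: "time": time; "joint_positions": joint angles; "qvel": joint speeds; "joint_torque": joint torques, N m; "tool_pos": TCP position; "ee_rot": TCP orientation; "wrist_force": force on the tool from outside, world axes, zero at the start; "wrist_torque": the same for the moment, N m; "width": finger opening in m.
Only numpy, scipy, OpenCV 4.12 (cv2) and the standard library are available. Lean on these libraries where they do the work, as an engineer would, in place of code of your own. Each camera call takes 0.05 s, during which the arm holds its last target. There are 200 camera calls.

### The job

Get the pressure-check bench ready: first push a wedge chock, nose first and near the middle, up the slope against the low side of every air cylinder, far enough that the cylinder rolls off its little nubs and bears on the chock. Then feel the gauge's axle for play: gently rock the gauge fully over to the blue side and fully over to the white side, three times each in turn beginning with blue, and leave it upright. Last, open the bleed valve to 60 degrees (the red mark) and leave it there, with the cylinders still on their rests and chocked and the webcam, mug and case undisturbed.

Things in the scene. Friction and masses are not known exactly. Their poses are not given: they have to be found in the camera images.
- rest1: Fixed grey cylinder rest, plate 160 x 130 mm (x = -95 to +65); may be empty. Origin on the bench, z up. Top slopes up 5 degrees along +x, 14 mm high over the origin. On the high side a back board 30 mm proud, face 58 mm up-slope from the origin. Two nubs 2.5 mm high at y = +-48 mm (12 mm long), 13 to 17 mm up-slope, keep the cylinder from rolling down; between them the plate is free.
- cyl1: Aluminium air cylinder, blue band, 44 mm diameter, 120 mm long, 0.28 to 0.56 kg, lying across rest1; may be absent. Origin mid-axis, y along the axis; turns as it rolls. At the start its axis is 27 mm up-slope of the rest's origin (x = +25, z = +38 mm in the rest's frame, y within 8 mm), leaning on the nubs, 9 mm free to the back board. 1 to 2 N rolls it up.
- rest2: Fixed grey cylinder rest, plate 160 x 130 mm (x = -95 to +65); may be empty. Origin on the bench, z up. Top slopes up 5 degrees along +x, 14 mm high over the origin. On the high side a back board 30 mm proud, face 58 mm up-slope from the origin. Two nubs 2.5 mm high at y = +-48 mm (12 mm long), 13 to 17 mm up-slope, keep the cylinder from rolling down; between them the plate is free.
- cyl2: Aluminium air cylinder, white band, 44 mm diameter, 120 mm long, 0.28 to 0.56 kg, lying across rest2; may be absent. Origin mid-axis, y along the axis; turns as it rolls. At the start its axis is 27 mm up-slope of the rest's origin (x = +25, z = +38 mm in the rest's frame, y within 8 mm), leaning on the nubs, 9 mm free to the back board. 1 to 2 N rolls it up.
- rest3: Fixed grey cylinder rest, plate 160 x 130 mm (x = -95 to +65); may be empty. Origin on the bench, z up. Top slopes up 5 degrees along +x, 14 mm high over the origin. On the high side a back board 30 mm proud, face 58 mm up-slope from the origin. Two nubs 2.5 mm high at y = +-48 mm (12 mm long), 13 to 17 mm up-slope, keep the cylinder from rolling down; between them the plate is free.
- cyl3: Aluminium air cylinder, red band, 44 mm diameter, 120 mm long, 0.28 to 0.56 kg, lying across rest3; may be absent. Origin mid-axis, y along the axis; turns as it rolls. At the start its axis is 27 mm up-slope of the rest's origin (x = +25, z = +38 mm in the rest's frame, y within 8 mm), leaning on the nubs, 9 mm free to the back board. 1 to 2 N rolls it up.
- chock1: Loose yellow wedge chock, 60 mm long (x), 40 mm wide (y), 30 mm high, 0.15 kg. Origin at the centre of its underside. The thin nose points to its +x (at x = +30 mm); the face rises from it at 40 degrees to a plain block heel for gripping, x = -30 to -2 mm, 30 mm high. All three are alike; any serves any cylinder; a spare may stay put.
- chock1_seat (a point): Point carried by chock1, at x = +41.7, z = +22 mm in its frame: where the middle of a cylinder's axis lies when the cylinder just touches the face of the chock, both standing on the same plane.
- chock2: Loose yellow wedge chock, 60 mm long (x), 40 mm wide (y), 30 mm high, 0.15 kg. Origin at the centre of its underside. The thin nose points to its +x (at x = +30 mm); the face rises from it at 40 degrees to a plain block heel for gripping, x = -30 to -2 mm, 30 mm high. All three are alike; any serves any cylinder; a spare may stay put.
- chock2_seat (a point): Point carried by chock2, at x = +41.7, z = +22 mm in its frame: where the middle of a cylinder's axis lies when the cylinder just touches the face of the chock, both standing on the same plane.
- chock3: Loose yellow wedge chock, 60 mm long (x), 40 mm wide (y), 30 mm high, 0.15 kg. Origin at the centre of its underside. The thin nose points to its +x (at x = +30 mm); the face rises from it at 40 degrees to a plain block heel for gripping, x = -30 to -2 mm, 30 mm high. All three are alike; any serves any cylinder; a spare may stay put.
- chock3_seat (a point): Point carried by chock3, at x = +41.7, z = +22 mm in its frame: where the middle of a cylinder's axis lies when the cylinder just touches the face of the chock, both standing on the same plane.
- gauge_stand: Fixed dark steel base 100 (x) x 120 (y) x 12 mm, origin on the bench under its middle, z up. Two uprights (x = +-31 mm, 117 mm high) carry the gauge's axle, along x at 100 mm height. A blue post at y = +50 and a white post at y = -50 mm (47 mm high) tell the sides.
- gauge (a joint): Rocking angle of the steel dial gauge on its axle: 0 upright, positive leaning to the blue (+y) side, negative to the white side, end stops at +-0.42. Balanced; it stays where it is left (friction about 0.09 N m).
- gauge_tab (a point): Top middle of the orange grip tab on top of the gauge, 94 mm above the axle. The tab is 14 mm thick along the axle (x), 20 mm wide across it (y), and sticks out about 58 mm above the gauge drum (drum radius 36 mm). Pinched on its two faces along the axle it can swivel between the fingers.
- gauge_axle (a point): Middle of the gauge's axle, 100 mm above the bench.
- valve_block: Fixed blue valve block 100 x 90 mm with a round black plate (116 mm wide, top at 38 mm) bearing white ticks at 0, 30 and 90 degrees and a thicker red tick at 60 degrees. Origin on the bench under the handle's spindle, z up. The 0 tick lies along its +x, the others clockwise from it seen from above.
- valve (a joint): Opening angle of the bleed valve, rad: 0 shut (handle along the block's +x), grows clockwise seen from above, 1.57 fully open; 60 degrees = 1.047. Stays where left (friction about 0.12 N m).
- valve_tip (a point): Pointing end of the green handle at its top, 42 mm from the spindle, 76 mm above the bench. The handle is an upright bar 10 mm thick, 24 mm high (52 to 76 mm above the bench), from 14 mm behind the spindle to 42 mm ahead.
- valve_hub (a point): Spindle axis at the height of the handle's top.
- webcam: Bystander: loose grey ball webcam on a round foot, 82 mm high, foot 60 mm across. Origin under its foot.
- mug: Bystander: loose blue mug, 76 mm across, 85 mm high. Origin at the centre of its underside.
- case: Bystander: loose black case 70 x 110 x 28 mm. Origin at the centre of its underside.
There are look-alikes about, which are no part of the job. Leave any yellow look-alike of the gauge_stand alone. What is shaped like the chock2 but purple or turquoise is not meant.

How it is judged:
On the way, in this order (a step that is already met when the one before it is completed fails the run):
1. every cylinder bears on a chock at its low side (((x of cyl1 in the frame of chock1_seat between -0.006 and 0.006 m and y of cyl1 in the frame of chock1_seat between -0.018 and 0.018 m and z of cyl1 in the frame of chock1_seat between -0.007 and 0.007 m and contact force between cyl1 and chock1 above 0.05 N) or (x of cyl1 in the frame of chock2_seat between -0.006 and 0.006 m and y of cyl1 in the frame of chock2_seat between -0.018 and 0.018 m and z of cyl1 in the frame of chock2_seat between -0.007 and 0.007 m and contact force between cyl1 and chock2 above 0.05 N) or (x of cyl1 in the frame of chock3_seat between -0.006 and 0.006 m and y of cyl1 in the frame of chock3_seat between -0.018 and 0.018 m and z of cyl1 in the frame of chock3_seat between -0.007 and 0.007 m and contact force between cyl1 and chock3 above 0.05 N)) and ((x of cyl2 in the frame of chock1_seat between -0.006 and 0.006 m and y of cyl2 in the frame of chock1_seat between -0.018 and 0.018 m and z of cyl2 in the frame of chock1_seat between -0.007 and 0.007 m and contact force between cyl2 and chock1 above 0.05 N) or (x of cyl2 in the frame of chock2_seat between -0.006 and 0.006 m and y of cyl2 in the frame of chock2_seat between -0.018 and 0.018 m and z of cyl2 in the frame of chock2_seat between -0.007 and 0.007 m and contact force between cyl2 and chock2 above 0.05 N) or (x of cyl2 in the frame of chock3_seat between -0.006 and 0.006 m and y of cyl2 in the frame of chock3_seat between -0.018 and 0.018 m and z of cyl2 in the frame of chock3_seat between -0.007 and 0.007 m and contact force between cyl2 and chock3 above 0.05 N)) and ((x of cyl3 in the frame of chock1_seat between -0.006 and 0.006 m and y of cyl3 in the frame of chock1_seat between -0.018 and 0.018 m and z of cyl3 in the frame of chock1_seat between -0.007 and 0.007 m and contact force between cyl3 and chock1 above 0.05 N) or (x of cyl3 in the frame of chock2_seat between -0.006 and 0.006 m and y of cyl3 in the frame of chock2_seat between -0.018 and 0.018 m and z of cyl3 in the frame of chock2_seat between -0.007 and 0.007 m and contact force between cyl3 and chock2 above 0.05 N) or (x of cyl3 in the frame of chock3_seat between -0.006 and 0.006 m and y of cyl3 in the frame of chock3_seat between -0.018 and 0.018 m and z of cyl3 in the frame of chock3_seat between -0.007 and 0.007 m and contact force between cyl3 and chock3 above 0.05 N))), for 0.2 s.
2. gauge rocked to the blue side, first time (value of joint gauge above 0.33 rad).
3. gauge rocked to the white side, first time (value of joint gauge below -0.33 rad).
4. gauge rocked to the blue side, second time (value of joint gauge above 0.33 rad).
5. gauge rocked to the white side, second time (value of joint gauge below -0.33 rad).
6. gauge rocked to the blue side, third time (value of joint gauge above 0.33 rad).
7. gauge rocked to the white side, third time (value of joint gauge below -0.33 rad).
8. gauge back upright (value of joint gauge between -0.1 and 0.1 rad), for 0.3 s.
9. bleed valve at 60 degrees (value of joint valve between 0.937 and 1.157 rad), for 0.2 s.
At the end, for the whole second after the job is handed in: Every cylinder present bears on a chock's face (contact force above 0.05 N), its middle within 6 mm of just touching along the chock, 18 mm sideways and 7 mm in height; gauge upright within 0.10 rad; valve at 60 degrees within 0.11 rad; cylinders and chocks at rest (all of step 1 and all of step 8 and all of step 9 and linear speed of each of chock1, cyl1, chock2, cyl2, chock3, cyl3 below 0.02 m/s).
It fails at once if a cylinder is knocked or lifted off its rest (distance of any of cyl1, cyl2, cyl3 from where it was at the start of the episode above 0.04 m).
It fails at once if the gauge is jerked (faster than 4 rad/s) (velocity of joint gauge above 4 rad/s or velocity of joint gauge below -4 rad/s).
It fails at once if a bystander is moved more than 30 mm (distance of any of webcam, mug, case from where it was at the start of the episode above 0.03 m).
Of cyl1, cyl2, cyl3 only 2 to 3 are there at a start; the rules pass over those that are not, and their reading is None.
At some moment in a run one of chock1, chock2, chock3 may be knocked a few centimetres aside while the robot is not near it.
Once in a run the grip may slacken for a moment while it holds something.
It also fails if it takes over 210 s, if anything falls off the work surface, if the arm or the gripper's body presses on something with over 40 N, if the wrist force passes 120 N, or if a joint passes its speed limit or range.

## Working session

There is one attempt and no reset: what is moved stays moved. The work goes in short steps, Python scripts to look and compute and a tool call to move; the robot and the scene stay as the last step left them, time stands still between calls to the robot, and variables do not carry over. Pictures are saved under pics/ and viewed, about 12 in all and at most 16, crops included, and the job is handed in when it is done.

Besides the shell and the picture viewer there is one more tool, called by a JSON object that holds its "fn" and its "kwargs". carry_out: Moves the arm, as the interface text tells. Its arguments: {"type":"object","properties":{"targets":{"type":"array","items":{"type":"array","items":{"type":"number"}}}},"required":["targets"]}

```bash
ls; mkdir -p pics
cat > h.py <<'E'
import numpy as np, cv2
from bench import robot
from scipy.spatial.transform import Rotation as R
def snap(n,save=None):
    s=robot.snapshot(n)
    s={k:np.array(v) for k,v in s.items()}
    if save: cv2.imwrite('pics/'+save+'.png',cv2.cvtColor(s['image'],cv2.COLOR_RGB2BGR)); np.savez('pics/'+save+'.npz',**s)
    return s
def load(n): return dict(np.load('pics/'+n+'.npz'))
def pt(s,uv,z):
    "pixels -> world points on plane height z"
    uv=np.array(uv,float).reshape(-1,1,2)
    n=cv2.undistortPoints(uv,s['camera_matrix'],s['distortion']).reshape(-1,2)
    d=np.c_[n[:,0],-n[:,1],-np.ones(len(n))]@s['pose'][:3,:3].T
    o=s['pose'][:3,3]
    return o+d*((z-o[2])/d[:,2])[:,None]
def px(s,P):
    P=np.array(P,float).reshape(-1,3)
    c=(P-s['pose'][:3,3])@s['pose'][:3,:3]
    return cv2.projectPoints(c*[1,-1,-1],np.zeros(3),np.zeros(3),s['camera_matrix'],s['distortion'])[0].reshape(-1,2)
E
python3 - <<'E'
from h import *
for n in('scene','side','wrist'):
    s=snap(n,n+'0'); print(n,s['pose'][:3].round(3).tolist(),s['camera_matrix'][0,0])
o=robot.get_obs(); print(o)
a=[cv2.imread(f'pics/{n}0.png') for n in('scene','side')]
for n,i in zip(('scene','side'),a): cv2.imwrite(f'pics/{n}0b.png',cv2.resize(i,(800,600),interpolation=cv2.INTER_CUBIC))
E
```

```text
pics
scene [[0.73, -0.411, 0.546, 1.091], [0.683, 0.411, -0.604, -0.651], [0.023, 0.814, 0.58, 0.74]] 352.8600651137719
side [[0.902, 0.338, -0.269, 0.18], [-0.433, 0.71, -0.555, -0.725], [0.003, 0.617, 0.787, 1.132]] 379.1142650754578
wrist [[0.331, -0.909, -0.253, 0.109], [0.944, 0.318, 0.091, 0.545], [-0.003, -0.269, 0.963, 0.384]] 310.5387635797832
{'time': 0.15, 'joint_positions': array([ 1.12890695e+00,  8.78001788e-02,  1.37187257e+00, -8.95168757e-06,
        1.68357561e+00, -1.03084651e-01]), 'qvel': array([ 0.00142449, -0.0015156 , -0.00558961,  0.00054283, -0.00039418,
        0.00071611]), 'joint_torque': array([ 1.67238155e-03, -3.40638936e+01, -3.02796113e+01,  7.18461187e-02,
        3.04673205e-02, -1.13210699e-04]), 'tool_pos': array([0.18262428, 0.51836832, 0.20458239]), 'ee_rot': array([-1.66850781,  1.5691406 , -2.00731353]), 'wrist_force': array([-0.71563527, -0.17518467,  0.67710042]), 'wrist_torque': array([-0.01485352,  0.05332401, -0.0172004 ]), 'width': 0.09411899652463614}
```

View pics/scene0b.png

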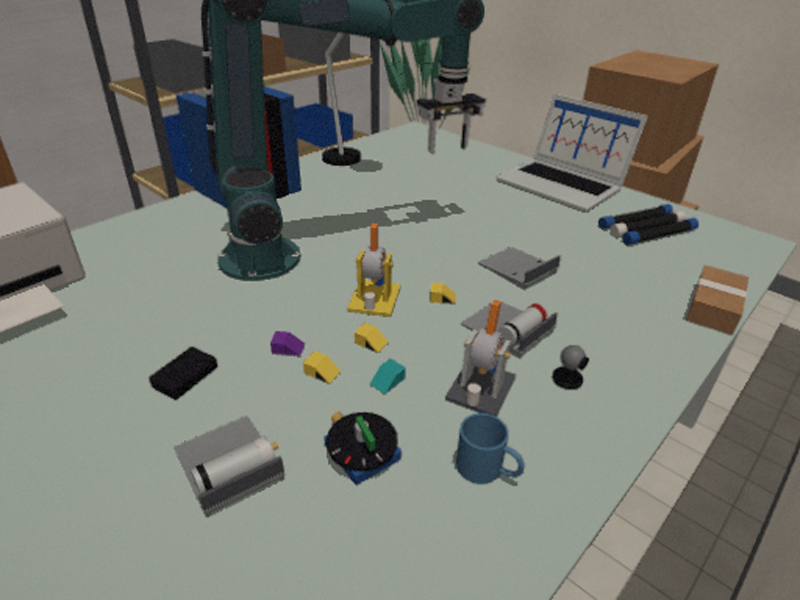

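View pics/side0b.png

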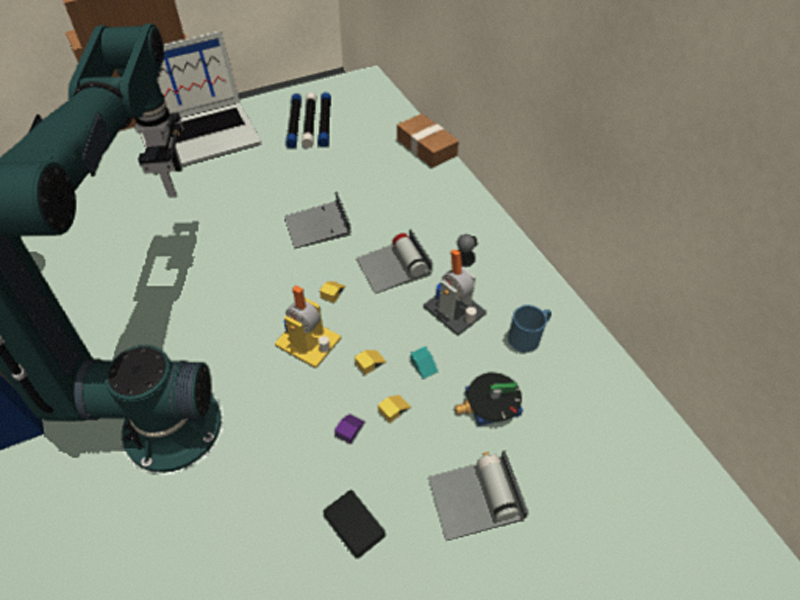

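Scene picture (800x600 px): the empty rest is at (520,265), the red-band rest at (520,322) and the white-band rest at (235,465). The yellow chocks are at (442,293), (370,337) and (321,367). The purple (287,343) and turquoise (388,375) wedges are look-alikes. The gauge on the dark base is at (485,350), and the yellow-stand look-alike is at (375,270). The valve is at (362,440), webcam (570,365), mug (485,445) and case (183,372).

```bash
cat >> h.py <<'E'
def go(p,psi=None):
    "total shift cm along current tool axes, turn deg, to reach TCP p with jaw direction psi (deg, world, mod 180) tool down"
    o=robot.get_obs(); T=R.from_euler('xyz',o['ee_rot']).as_matrix()
    d=T.T@(np.array(p)-o['tool_pos'])*100
    cur=np.degrees(np.arctan2(T[1,1],T[0,1]))
    t=0
    if psi is not None:
        dpsi=(psi-cur+90)%180-90; t=-dpsi
    print('shift cm',d.round(2),'turn',round(t,1),'| jaw',round(cur,1),'q6',np.degrees(o['joint_positions'][5]).round(1),'tilt',(T[:,0]).round(3),'pos',o['tool_pos'].round(4))
E
python3 - <<'E'
from h import *
s=load('side0'); f=.64
P={'chA':(333,290),'chB':(370,361),'chC':(394,407),'restE':(318,224),'restR':(395,262),'restW':(478,495),'case':(355,523),'mug':(528,328),'valve':(494,398),'gbase':(456,312),'ybase':(308,345),'webcam':(467,258)}
for k,v in P.items(): print(k,pt(s,np.array(v)*f,0.02)[0][:2].round(3))
go([.40,0,.40],90)
E
```

```text
chA [0.447 0.188]
chB [ 0.445 -0.041]
chC [ 0.443 -0.17 ]
restE [0.498 0.423]
restR [0.625 0.207]
restW [ 0.507 -0.414]
case [ 0.271 -0.361]
mug [ 0.816 -0.117]
valve [ 0.646 -0.243]
gbase [ 0.687 -0.002]
ybase [0.335 0.059]
webcam [0.799 0.14 ]
shift cm [-19.48 -41.7   37.73] turn -19.4 | jaw 70.6 q6 -5.9 tilt [-0.001 -0.002 -1.   ] pos [0.1826 0.5184 0.2046]
```

{"fn": "carry_out", "kwargs": {"targets": [[0, -1.22, -2.6, 2.36, 0], [0, -1.22, -2.6, 2.36, 0], [0, -1.22, -2.6, 2.36, 0], [0, -1.22, -2.6, 2.36, 0], [0, -1.22, -2.6, 2.36, 0], [0, -1.22, -2.6, 2.36, 0], [0, -1.22, -2.6, 2.36, 0], [0, -1.22, -2.6, 2.36, 0], [0, -1.22, -2.6, 2.36, 0], [0, -1.22, -2.6, 2.36, 0], [0, -1.22, -2.6, 2.36, 0], [0, -1.22, -2.6, 2.36, 0], [0, -1.22, -2.6, 2.36, 0], [0, -1.22, -2.6, 2.36, 0], [0, -1.22, -2.6, 2.36, 0], [0, -1.22, -2.6, 2.36, 0], [0, 0, 0, 0, -6.5], [0, 0, 0, 0, -6.5], [0, 0, 0, 0, -6.4], [0, 0, 0, 0, 0]]}}

```text
time: 2.15
tool_pos: [0.4007, 0.0007, 0.4004]
ee_rot: [2.844, 1.57, 2.843]
wrist_force: [0.9, 0.7, -0.4]
width: 0.0938
```

Run:
```python
from h import *
s=snap('wrist','w1'); cv2.imwrite('pics/w1b.png',cv2.resize(cv2.imread('pics/w1.png'),(800,600),interpolation=cv2.INTER_CUBIC))
go([.4,0,.4],90); print(s['pose'][:3].round(3).tolist())
```

```text
shift cm [ 0.04 -0.08 -0.06] turn -0.1 | jaw 89.9 q6 -97.9 tilt [-0.  0. -1.] pos [0.4006 0.0008 0.4004]
[[-0.0, -0.963, -0.268, 0.323], [1.0, -0.001, 0.001, 0.001], [-0.001, -0.268, 0.963, 0.58]]
```

View pics/w1b.png

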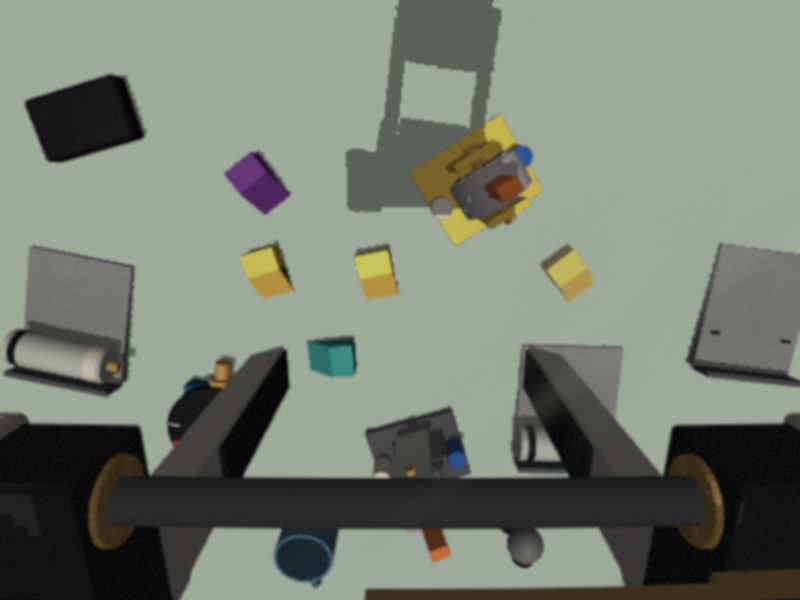

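The wrist picture (image right = +y, down = +x) shows chocks A (568,272), B (376,273) and C (266,270), each with the bright heel toward the base and the nose toward +x. The purple (257,183) and turquoise (332,357) wedges are decoys. The low edge of the white-band rest runs (35,247)-(133,265), and that of the red-band rest (522,346)-(622,347).

```bash
cat >> h.py <<'E'
def chocks(s):
    hsv=cv2.cvtColor(s['image'],cv2.COLOR_RGB2HSV)
    m=((hsv[...,0]>15)&(hsv[...,0]<35)&(hsv[...,1]>110)&(hsv[...,2]>60)).astype(np.uint8)
    n,l,st,c=cv2.connectedComponentsWithStats(m)
    for i in range(1,n):
        if st[i,4]<150: continue
        mm=l==i; V=hsv[...,2]
        t,_=cv2.threshold(V[mm].reshape(-1,1),0,255,cv2.THRESH_OTSU)
        top=(mm&(V>t)).astype(np.uint8); top=cv2.morphologyEx(top,cv2.MORPH_OPEN,np.ones((3,3)))
        slo=(mm&(V<=t)).astype(np.uint8)
        cs=max(cv2.findContours(top,cv2.RETR_EXTERNAL,cv2.CHAIN_APPROX_NONE)[0],key=cv2.contourArea)
        W=pt(s,cs.reshape(-1,2),.03)[:,:2]
        (cx,cy),sz,a=cv2.minAreaRect((W*1000).astype(np.float32))
        ys,xs=np.nonzero(slo); q=pt(s,[[xs.mean(),ys.mean()]],.017)[0,:2]
        d=np.degrees(np.arctan2(q[1]-cy/1000,q[0]-cx/1000))
        b=min([a,a+90,a+180,a-90,a-180],key=lambda z:abs(z-d))
        print('px',c[i].round(),'area',st[i,4],'heel centre mm',round(cx,1),round(cy,1),'size',np.round(sz,1),'nose yaw deg',round(b,1),'rough',round(d,1))
E
python3 - <<'E'
from h import *
s=load('w1'); chocks(s)
f=.64
for n,e in (('W',[(35,247),(133,265)]),('R',[(522,346),(622,347)])):
    p=pt(s,np.array(e)*f,.0057)[:,:2]; d=p[1]-p[0]; L=np.linalg.norm(d); u=np.array([d[1],-d[0]])/L
    print(n,p.round(4).tolist(),'len',L.round(4),'yaw',np.degrees(np.arctan2(u[1],u[0])).round(1),'origin',(p.mean(0)+u*.095).round(4))
E
```

```text
px [301. 113.] area 2234 heel centre mm 384.3 63.5 size [34.8 39.9] nose yaw deg -148.1 rough -179.7
px [170. 173.] area 698 heel centre mm 442.8 -163.9 size [57.1 41. ] nose yaw deg 112.0 rough 140.6
px [240. 174.] area 651 heel centre mm 444.7 -34.3 size [51.8 39.2] nose yaw deg 191.4 rough 178.3
px [365. 176.] area 536 heel centre mm 437.0 187.8 size [25.8 36.2] nose yaw deg 39.0 rough 35.7
px [141. 240.] area 172 heel centre mm 567.3 -228.2 size [11.7 17.9] nose yaw deg -6.0 rough -28.3
px [ 62. 325.] area 304 heel centre mm 783.8 -430.1 size [14.8 99. ] nose yaw deg 170.4 rough 162.4
px [456. 323.] area 346 heel centre mm 747.2 421.1 size [43.3  8.6] nose yaw deg 25.9 rough 17.5Traceback (most recent call last):
  File "<stdin>", line 2, in <module>
  File "h.py", line 40, in chocks
    cs=max(cv2.findContours(top,cv2.RETR_EXTERNAL,cv2.CHAIN_APPROX_NONE)[0],key=cv2.contourArea)
ValueError: max() iterable argument is empty
```

```bash
sed -i "s/V=hsv\[...,2\]/V=s['image'][...,1]/; s/        cs=max/        if top.sum()<50: continue\n        cs=max/" h.py
python3 - <<'E'
from h import *
s=load('w1'); chocks(s)
f=.64
for n,e in (('W',[(35,247),(133,265)]),('R',[(522,346),(622,347)])):
    p=pt(s,np.array(e)*f,.0057)[:,:2]; d=p[1]-p[0]; L=np.linalg.norm(d); u=np.array([d[1],-d[0]])/L
    print(n,p.round(4).tolist(),'len',L.round(4),'yaw',np.degrees(np.arctan2(u[1],u[0])).round(1),'origin',(p.mean(0)+u*.095).round(4))
E
```

```text
px [301. 113.] area 2234 heel centre mm 383.9 63.3 size [35.8 39.9] nose yaw deg -148.1 rough -179.9
px [170. 173.] area 698 heel centre mm 430.7 -169.1 size [27.1 37.9] nose yaw deg 15.2 rough 26.2
px [240. 174.] area 651 heel centre mm 433.0 -37.1 size [26.2 38. ] nose yaw deg 11.4 rough 13.7
px [365. 176.] area 536 heel centre mm 437.0 187.4 size [26.1 36.9] nose yaw deg 39.4 rough 37.3
px [141. 240.] area 172 heel centre mm 567.3 -228.2 size [11.7 17.9] nose yaw deg -6.0 rough -27.7
px [ 62. 325.] area 304 heel centre mm 779.8 -428.6 size [ 15.5 107.1] nose yaw deg 169.0 rough 160.5
px [456. 323.] area 346 heel centre mm 747.0 421.7 size [43.1  8.6] nose yaw deg 22.5 rough 16.3
W [[0.4149, -0.4524], [0.4378, -0.3319]] len 0.1226 yaw -10.7 origin [ 0.5197 -0.4099]
R [[0.5421, 0.1478], [0.5438, 0.2759]] len 0.1282 yaw -0.7 origin [0.6379 0.2106]
```

Candidates for the first grasp (wrist picture): yellow A (568,272), B (376,273) and C (266,270) fit the description. Purple (257,183), turquoise (332,357) and the yellow stand (480,180) do not. I choose A for the red-band rest. Next I go above it and check a close crop.

Run:
```python
from h import *
go([.437,.187,.15],129)
```

```text
shift cm [25.04 18.62  3.6 ] turn -39.1 | jaw 89.9 q6 -97.9 tilt [-0.  0. -1.] pos [0.4006 0.0008 0.4004]
```

{"fn": "carry_out", "kwargs": {"targets": [[0, 0, 2.33, 0.45, 0], [0, 0, 2.33, 0.45, 0], [0, 0, 2.33, 0.45, 0], [0, 0, 2.33, 0.45, 0], [0, 0, 2.33, 0.45, 0], [0, 0, 2.33, 0.45, 0], [0, 0, 2.33, 0.45, 0], [0, 0, 2.31, 0.45, 0], [0, 3.13, 0, 0, -4.9], [0, 3.13, 0, 0, -4.9], [0, 3.13, 0, 0, -4.9], [0, 3.13, 0, 0, -4.9], [0, 3.13, 0, 0, -4.9], [0, 3.13, 0, 0, -4.9], [0, 3.13, 0, 0, -4.9], [0, 3.13, 0, 0, -4.8], [0, 0, 0, 0, 0]]}}

```text
time: 3.9
tool_pos: [0.4332, 0.1863, 0.1451]
ee_rot: [2.739, 1.56, -2.864]
wrist_force: [0.2, 0.3, 0.3]
width: 0.0943
```

Run:
```python
from h import *
s=snap('wrist','w2'); chocks(s); go([.437,.187,.006],129)
im=cv2.imread('pics/w2.png'); sc=snap('scene')['image'][160:330,150:400,::-1]
cv2.imwrite('pics/w2b.png',np.hstack([cv2.resize(im,(400,300)),cv2.resize(sc,(400,300))]))
```

```text
px [291.  13.] area 612 heel centre mm 292.5 108.7 size [19.1 18.9] nose yaw deg 39.4 rough -3.8
px [68. 51.] area 3239 heel centre mm 445.6 -31.1 size [62.7 44.1] nose yaw deg 114.8 rough 134.9
px [232.  72.] area 5759 heel centre mm 365.9 93.0 size [43.5 99.1] nose yaw deg 122.7 rough 128.4
px [258. 200.] area 2058 heel centre mm 453.6 201.5 size [25.4 38.1] nose yaw deg -141.0 rough -141.1
px [ 62. 324.] area 368 heel centre mm 703.7 111.0 size [16.1  4.7] nose yaw deg 28.0 rough 7.9
px [457. 325.] area 307 heel centre mm 416.6 468.9 size [52.4  7. ] nose yaw deg 139.8 rough 115.2
px [401. 378.] area 2385 heel centre mm 548.2 424.5 size [3.1 6.4] nose yaw deg 127.7 rough 122.2
shift cm [14.21 -0.14  0.25] turn -0.1 | jaw 128.9 q6 -112.6 tilt [-0.005 -0.001 -1.   ] pos [0.435  0.1867 0.1482]
```

View pics/w2b.png

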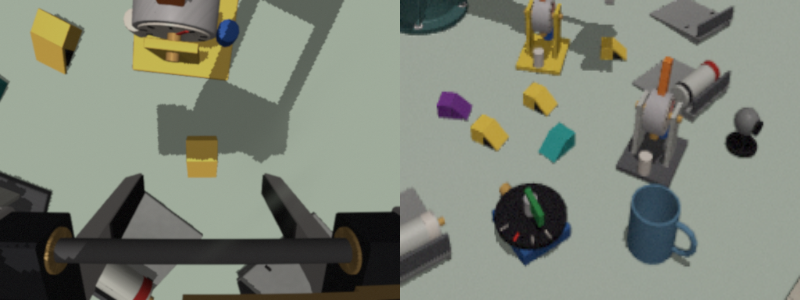

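The left half of the close crop shows yellow chock A between the fingers at (202,157). Its heel is on the base side and is now shadowed, with the heel/face edge at about row 161. The right half shows the colours as described.

Run:
```python
from h import *
s=load('w2'); u=np.array([np.cos(np.radians(39.2)),np.sin(np.radians(39.2)),0]); c=np.array([.437,.187,0])
for t,z in((-.014,.03),(.014,.03),(.046,0)): print(px(s,c+u*t+[0,0,z]).round(1))
hsv=cv2.cvtColor(s['image'],cv2.COLOR_RGB2HSV)
m=((hsv[...,0]>15)&(hsv[...,0]<35)&(hsv[...,1]>110)&(hsv[...,2]>60))
ys=np.nonzero(m[150:260,258])[0]+150; print(ys.min(),ys.max()); print(s['image'][170:232:3,258].tolist()); print(np.nonzero(m[215])[0][[0,-1]])
```

```text
[[257.1 179.1]]
[[257.2 206.6]]
[[257.5 225.8]]
174 226
[[92, 99, 90], [88, 87, 71], [85, 69, 27], [102, 82, 32], [125, 102, 44], [126, 102, 44], [126, 103, 45], [124, 101, 42], [124, 101, 42], [124, 101, 43], [124, 100, 43], [126, 103, 43], [181, 164, 73], [176, 143, 63], [176, 143, 64], [176, 143, 63], [177, 143, 63], [176, 142, 62], [176, 143, 63], [165, 157, 117], [158, 171, 154]]
[240 276]
```

{"fn": "carry_out", "kwargs": {"targets": [[0, 2, 0, 0, 0], [0, 2, 0, 0, 0], [0, 2, 0, 0, 0], [0, 2, 0, 0, 0], [0, 2, 0, 0, 0], [0, 2, 0, 0, 0], [0, 1.5, 0, 0, 0], [0, 0.8, 0, 0, 0], [0, 0, 0, 0, 0], [1, 0, 0, 0, 0], [1, 0, 0, 0, 0], [1, 0, 0, 0, 0], [1, 0, 0, 0, 0], [1, 0, 0, 0, 0], [1, 0, 0, 0, 0], [1, 0, 0, 0, 0]]}}

```text
time: 5.6
tool_pos: [0.4367, 0.1871, 0.0073]
ee_rot: [1.673, 1.571, 2.355]
wrist_force: [-0.1, 0.8, -0.5]
width: 0.0414
```

Run:
```python
from h import *
# red rest origin (.638,.2106) yaw -0.7 ; heel target x=-50 (chock origin -34)
a=np.radians(-.7); u=np.array([np.cos(a),np.sin(a)]); p=np.array([.638,.2106])-.050*u
print(p); go([*p,.15],89.3); print(robot.get_obs()['width'])
```

```text
[0.58800373 0.21121085]
shift cm [-14.27  -7.67  13.27] turn 39.8 | jaw 129.1 q6 -112.7 tilt [-0.  0. -1.] pos [0.4367 0.1871 0.0073]
0.041441499636229694
```

{"fn": "carry_out", "kwargs": {"targets": [[1, -2.3, 0, 0, 0], [1, -2.3, 0, 0, 0], [1, -2.3, 0, 0, 0], [1, -2.4, 0, 0, 0], [1, 0, -0.96, 1.66, 0], [1, 0, -0.96, 1.66, 0], [1, 0, -0.96, 1.66, 0], [1, 0, -0.96, 1.66, 0], [1, 0, -0.96, 1.66, 0], [1, 0, -0.96, 1.66, 0], [1, 0, -0.96, 1.66, 0], [1, 0, -0.96, 1.66, 0], [1, 0, 0, 0, 8], [1, 0, 0, 0, 8], [1, 0, 0, 0, 8], [1, 0, 0, 0, 8], [1, 0, 0, 0, 7.8], [1, 0, 0, 0, 0], [1, 0, 0, 0, 0]]}}

```text
time: 7.5
tool_pos: [0.5879, 0.2111, 0.0997]
ee_rot: [-2.946, 1.57, -2.956]
wrist_force: [-0.3, -0.2, -1.2]
width: 0.04
```

Run:
```python
from h import *
s=snap('wrist','w3'); go([.588,.2112,.1],89.3); print(robot.get_obs()['width'])
cv2.imwrite('pics/w3b.png',cv2.resize(cv2.imread('pics/w3.png'),(800,600),interpolation=cv2.INTER_CUBIC))
```

```text
shift cm [-0.02  0.01 -0.  ] turn 0.1 | jaw 89.4 q6 -74.9 tilt [-0.001 -0.    -1.   ] pos [0.588  0.2111 0.0998]
0.03988545632634089
```

View pics/w3b.png

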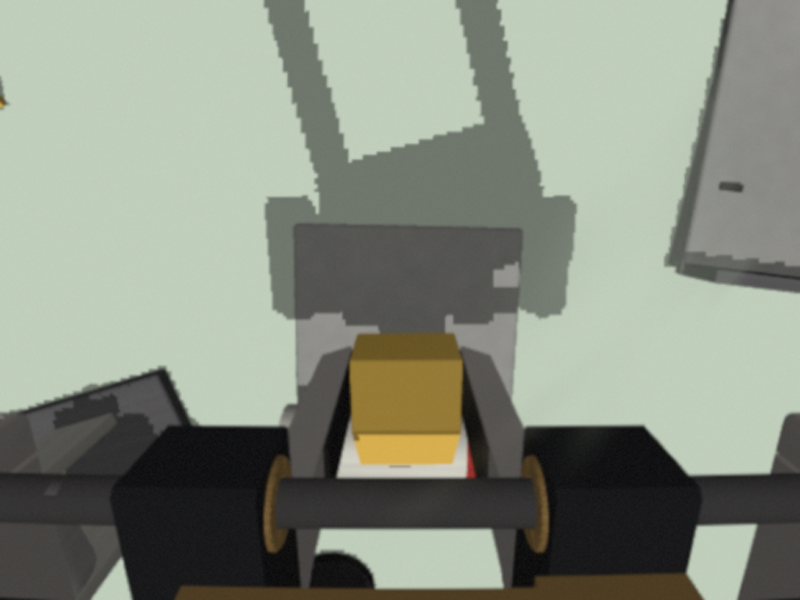

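The close picture shows chock A held square. The red-band rest's low corners are at (295,224) and (522,229), and its right edge goes down through (515,390).

Run:
```python
from h import *
s=load('w3')
p=pt(s,np.array([(295,224),(522,229)])*.64,.0057)[:,:2]; d=p[1]-p[0]; L=np.linalg.norm(d); u=np.array([d[1],-d[0]])/L; a=np.degrees(np.arctan2(u[1],u[0]))
o=p.mean(0)+u*.095
print(p.round(4).tolist(),'len',L.round(4),'yaw',a.round(1),'origin',o.round(4))
# other evidence: plate right edge direction
go([*(o-u*.052),.1],a+90)
```

```text
[[0.5408, 0.1494], [0.5446, 0.277]] len 0.1277 yaw -1.7 origin [0.6377 0.2104]
shift cm [-0.02  0.08 -0.23] turn 1.1 | jaw 89.4 q6 -74.9 tilt [-0.001 -0.    -1.   ] pos [0.588  0.2111 0.0998]
```

{"fn": "carry_out", "kwargs": {"targets": [[1, 1.5, 0.08, -0.23, 1.1], [1, 1.5, 0, 0, 0], [1, 1.5, 0, 0, 0], [1, 1.5, 0, 0, 0], [1, 1, 0, 0, 0], [1, 0.5, 0, 0, 0], [1, 0.3, 0, 0, 0], [1, 0, 0, 0, 0], [0.4, 0, 0, 0, 0], [0.4, 0, 0, 0, 0], [0.4, 0, 0, 0, 0], [0.4, 0, 0, 0, 0], [0.4, 0.5, 0, 0, 0], [1, 0, 0, 0, 0], [1, 0, 0, 0, 0], [1, 0, 0, 0, 0], [1, 0, 0, 0, 0], [1, 0, 0, 0, 0]]}}

```text
time: 9.35
tool_pos: [0.5857, 0.212, 0.017]
ee_rot: [-2.96, 1.57, -2.992]
wrist_force: [-0.1, 0.5, -2.1]
width: 0.0397
```

Run:
```python
from h import *
print(robot.get_obs()['width']);go([.5855,.2119,.017],88.3)
s=snap('wrist','w4');t=snap('side','s4'); print(px(t,[.62,.21,.03]))
x,y=px(t,[.62,.21,.03])[0].astype(int)
cv2.imwrite('pics/w4b.png',np.hstack([cv2.resize(cv2.imread('pics/w4.png'),(400,300)),cv2.resize(cv2.imread('pics/s4.png')[y-45:y+45,x-60:x+60],(400,300),interpolation=cv2.INTER_CUBIC)]))
```

```text
0.0397342626322366
shift cm [-0.   -0.01 -0.02] turn -0.1 | jaw 88.2 q6 -73.5 tilt [-0.001 -0.    -1.   ] pos [0.5857 0.212  0.017 ]
[[251.26083573 165.82461336]]
```

View pics/w4b.png

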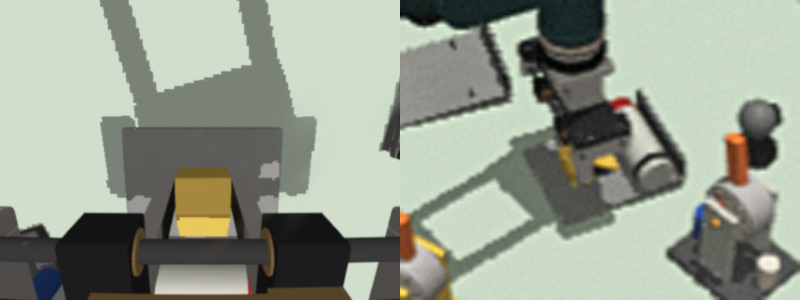

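The pictures show the chock regripped and lying on the plate, nose toward the cylinder. Now I push up the slope.

{"fn": "carry_out", "kwargs": {"targets": [[1, -0.026, 0, 0.3, 0], [1, -0.026, 0, 0.3, 0], [1, -0.026, 0, 0.3, 0], [1, -0.026, 0, 0.3, 0], [1, -0.026, 0, 0.3, 0], [1, -0.017, 0, 0.2, 0], [1, -0.017, 0, 0.2, 0], [1, -0.017, 0, 0.2, 0], [1, -0.017, 0, 0.2, 0], [1, -0.017, 0, 0.2, 0], [1, 0, 0, 0, 0], [1, 0, 0, 0, 0]]}}

```text
time: 10.65
tool_pos: [0.6114, 0.2112, 0.0195]
ee_rot: [0.136, 1.57, 0.104]
wrist_force: [-0.4, 0.2, -1.6]
width: 0.0399
```

Run:
```python
from h import *
o=robot.get_obs();print(o['wrist_force'],o['tool_pos'])
t=snap('side','s5');w=snap('scene','c5')
x,y=px(t,[.65,.21,.03])[0].astype(int);x2,y2=px(w,[.65,.21,.03])[0].astype(int)
f=lambda n,x,y:cv2.resize(cv2.imread(n)[y-30:y+30,x-40:x+40],(400,300),interpolation=cv2.INTER_CUBIC)
cv2.imwrite('pics/s5b.png',np.vstack([np.hstack([f('pics/s4.png',x,y),f('pics/s5.png',x,y)]),np.hstack([f('pics/scene0.png',x2,y2),f('pics/c5.png',x2,y2)])]))
```

```text
[-0.43947065  0.15378832 -1.55197028] [0.61136209 0.21121688 0.01953066]
```

View pics/s5b.png

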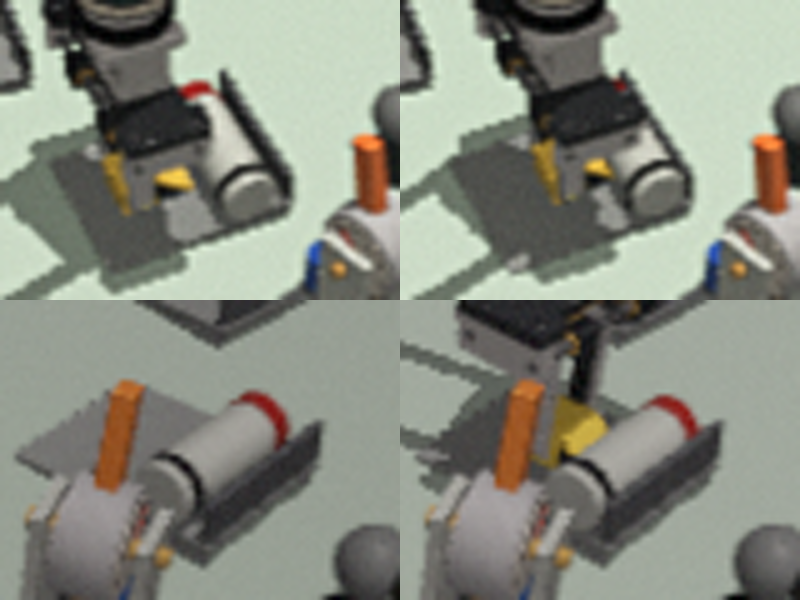

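The cylinder moved about 7 mm up-slope in both views, comparing its end circle left (before) against right (after), and the chock sits against it mid-length. The force is only 0.4 N. I ease back 1 mm, release, and lift clear.

{"fn": "carry_out", "kwargs": {"targets": [[1, 0.009, 0, -0.1, 0], [1, 0, 0, 0, 0], [0.8, 0, 0, 0, 0], [0.3, 0, 0, 0, 0], [0.3, 0, 0, 0, 0], [0.3, 0, 0, 0, 0], [0.3, -1, 0, 0, 0], [0.3, -2, 0, 0, 0], [0.3, -2.5, 0, 0, 0], [0.3, -2.5, 0, 0, 0], [0.3, -4, 0, 0, 0], [0.3, -4, 0, 0, 0], [0.3, -4, 0, 0, 0], [0, 0, 0, 0, 0]]}}

```text
time: 12.15
tool_pos: [0.6129, 0.2121, 0.2292]
ee_rot: [0.279, 1.555, 0.247]
wrist_force: [0.8, -0.1, 1.0]
width: 0.0707
```

Run:
```python
from h import *
s=snap('wrist','w6');cv2.imwrite('pics/w6b.png',cv2.resize(cv2.imread('pics/w6.png'),(800,600),interpolation=cv2.INTER_CUBIC))
w=snap('scene','c6'); hsv=cv2.cvtColor(w['image'],cv2.COLOR_RGB2HSV)
m=((hsv[...,0]>15)&(hsv[...,0]<35)&(hsv[...,1]>110)&(hsv[...,2]>60)).astype(np.uint8)
n,l,st,c=cv2.connectedComponentsWithStats(m); print([(c[i].round(),st[i,4]) for i in range(1,n) if st[i,4]>80])
go([.4307,-.1691,.2],15.2+90)
```

```text
[(array([240., 186.]), np.int32(639)), (array([324., 201.]), np.int32(136)), (array([236., 215.]), np.int32(242)), (array([205., 234.]), np.int32(287))]
shift cm [  2.07 -38.61 -16.79] turn -17.0 | jaw 88.2 q6 -74.1 tilt [ 0.004  0.001 -1.   ] pos [0.6106 0.2115 0.2219]
```

View pics/w6b.png

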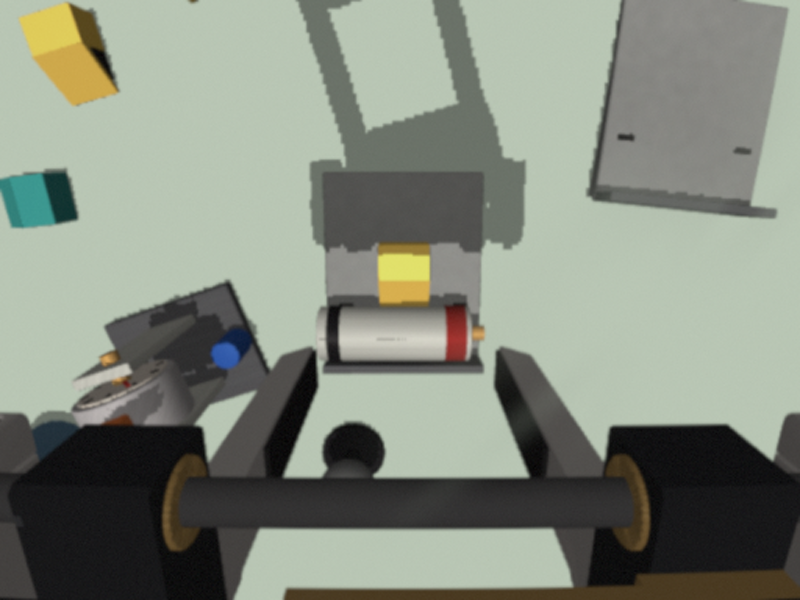

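The top view shows chock A square behind the red-band cylinder: heel top at (404,267), and the face meets the cylinder at about row 303 with no gap. Next is chock C.

{"fn": "carry_out", "kwargs": {"targets": [[0, 0, -2.42, -1.05, 0], [0, 0, -2.42, -1.05, 0], [0, 0, -2.42, -1.05, 0], [0, 0, -2.42, -1.05, 0], [0, 0, -2.42, -1.05, 0], [0, 0, -2.42, -1.05, 0], [0, 0, -2.42, -1.05, 0], [0, 0, -2.42, -1.05, 0], [0, 0, -2.42, -1.05, 0], [0, 0, -2.42, -1.05, 0], [0, 0, -2.42, -1.05, 0], [0, 0, -2.42, -1.05, 0], [0, 0, -2.42, -1.05, 0], [0, 0, -2.42, -1.05, 0], [0, 0, -2.42, -1.05, 0], [0, 0, -2.42, -1.05, 0], [0, 1.8, 0, 0, -5.7], [0, 1.8, 0, 0, -5.7], [0, 1.8, 0, 0, -5.6], [0, 1.8, 0, 0, 0]]}}

```text
time: 14.25
tool_pos: [0.4284, -0.1699, 0.1445]
ee_rot: [2.348, 1.567, 2.615]
wrist_force: [0.4, 0.3, -0.5]
width: 0.0936
```

Run:
```python
from h import *
s=snap('wrist','w7'); chocks(s); go([.4307,-.1691,.007],15.2+90)
a=np.radians(15.2);u=np.array([np.cos(a),np.sin(a),0]); c=np.array([.4307,-.1691,0])
for t,z in((-.014,.03),(.014,.03),(.046,0)):
    q=px(s,c+u*t+[0,0,z])[0].round(1); print(q)
hsv=cv2.cvtColor(s['image'],cv2.COLOR_RGB2HSV)
x=int(q[0]);m=((hsv[...,0]>15)&(hsv[...,0]<35)&(hsv[...,1]>110)&(hsv[...,2]>60))
ys=np.nonzero(m[150:260,x])[0]+150; print(ys.min(),ys.max()); print(s['image'][170:232:3,x,1].tolist()); print(np.nonzero(m[215,150:350])[0][[0,-1]]+150)
```

```text
px [484. 167.] area 4244 heel centre mm 334.6 29.6 size [45.8 58.5] nose yaw deg 32.7 rough 74.0
px [259. 198.] area 2058 heel centre mm 448.0 -164.2 size [32.5 38.8] nose yaw deg -164.7 rough -165.0
px [380. 225.] area 1639 heel centre mm 440.8 -36.3 size [46.  38.8] nose yaw deg -168.3 rough -139.9
px [ 52. 260.] area 157 heel centre mm 564.2 -364.1 size [11.9  9.9] nose yaw deg -9.0 rough -44.0
px [172. 292.] area 567 heel centre mm 564.8 -230.8 size [15.9 20.4] nose yaw deg -11.7 rough -6.4
px [ 63. 326.] area 368 heel centre mm 645.7 -346.2 size [58.6  8.7] nose yaw deg 3.3 rough -6.4
px [455. 327.] area 395 heel centre mm 528.1 95.2 size [58.2  9.1] nose yaw deg 25.0 rough 26.8
px [401. 378.] area 2532 heel centre mm 631.7 -5.0 size [6.6 3.6] nose yaw deg 110.2 rough 98.4
shift cm [13.39 -0.23  0.48] turn -0.0 | jaw 105.2 q6 -133.9 tilt [-0.009  0.005 -1.   ] pos [ 0.4266 -0.1688  0.141 ]
[259.4 177.4]
[259.3 204.9]
[259.2 224.1]
172 224
[94, 74, 80, 106, 106, 106, 105, 104, 154, 199, 198, 185, 150, 150, 150, 150, 150, 149, 157, 177, 177]
[241 278]
```

{"fn": "carry_out", "kwargs": {"targets": [[0, 2, 0, 0, 0], [0, 2, 0, 0, 0], [0, 2, 0, 0, 0], [0, 2, 0, 0, 0], [0, 2, 0, 0, 0], [0, 0, 0, 0, 0], [0, 0, 0, 0, 0], [0, 0, 0, 0, 0]]}}

```text
time: 15.1
tool_pos: [0.4303, -0.1707, 0.0483]
ee_rot: [-0.715, 1.569, -0.45]
wrist_force: [-0.2, 0.1, 0.3]
width: 0.0938
```

Run:
```python
from h import *
go([.4307,-.1691,.007],15.2+90)
```

```text
shift cm [4.13 0.15 0.07] turn -0.0 | jaw 105.2 q6 -133.9 tilt [ 0.001 -0.001 -1.   ] pos [ 0.4303 -0.1707  0.0483]
```

{"fn": "carry_out", "kwargs": {"targets": [[0, 1.5, 0.15, 0.07, 0], [0, 1.5, 0, 0, 0], [0, 1.1, 0, 0, 0], [0, 0, 0, 0, 0], [1, 0, 0, 0, 0], [1, 0, 0, 0, 0], [1, 0, 0, 0, 0], [1, 0, 0, 0, 0], [1, 0, 0, 0, 0], [1, 0, 0, 0, 0], [1, 0, 0, 0, 0]]}}

```text
time: 16.2
tool_pos: [0.43, -0.1687, 0.0063]
ee_rot: [1.392, 1.571, 1.658]
wrist_force: [0.3, 0.1, 0.5]
width: 0.0413
```

Run:
```python
from h import *
a=np.radians(-10.7); u=np.array([np.cos(a),np.sin(a)]); p=np.array([.5197,-.4099])-.052*u
print(p,robot.get_obs()['width']); go([*p,.10],79.3)
```

```text
[ 0.46860413 -0.40024534] 0.04129574998193698
shift cm [ -9.37 -23.35  -2.34] turn 25.9 | jaw 105.2 q6 -133.7 tilt [-0.  0. -1.] pos [ 0.43   -0.1687  0.0063]
```

{"fn": "carry_out", "kwargs": {"targets": [[1, -2.3, 0, 0, 0], [1, -2.3, 0, 0, 0], [1, -2.3, 0, 0, 6.5], [1, -2.5, 0, 0, 6.5], [1, 0, 0, 0, 6.5], [1, 0, 0, 0, 6.4], [1, 0, 0, 0, 0]]}}

```text
time: 16.9
tool_pos: [0.4298, -0.1686, 0.1001]
ee_rot: [2.733, 1.57, 2.546]
wrist_force: [-0.2, -0.1, -0.9]
width: 0.0398
```

Run:
```python
from h import *
print(robot.get_obs()['width']); go([.4686,-.4002,.10],79.3)
```

```text
0.03982549729859401
shift cm [ -0.   -22.03   8.12] turn 0.0 | jaw 79.3 q6 -107.8 tilt [-0.001  0.    -1.   ] pos [ 0.4298 -0.1686  0.1001]
```

{"fn": "carry_out", "kwargs": {"targets": [[1, 0, -2.2, 0.81, 0], [1, 0, -2.2, 0.81, 0], [1, 0, -2.2, 0.81, 0], [1, 0, -2.2, 0.81, 0], [1, 0, -2.2, 0.81, 0], [1, 0, -2.2, 0.81, 0], [1, 0, -2.2, 0.81, 0], [1, 0, -2.2, 0.81, 0], [1, 0, -2.2, 0.81, 0], [1, 0, -2.2, 0.81, 0], [1, 0, 0, 0, 0], [1, 0, 0, 0, 0], [1, 0, 0, 0, 0]]}}

```text
time: 18.2
tool_pos: [0.4685, -0.3989, 0.0997]
ee_rot: [2.254, 1.569, 2.068]
wrist_force: [-0.8, -0.7, -1.4]
width: 0.0398
```

Run:
```python
from h import *
s=snap('wrist','w8'); go([.4686,-.4002,.1],79.3); print(robot.get_obs()['width'])
cv2.imwrite('pics/w8b.png',cv2.resize(cv2.imread('pics/w8.png'),(800,600),interpolation=cv2.INTER_CUBIC))
```

```text
shift cm [-0.   -0.13  0.03] turn 0.1 | jaw 79.4 q6 -125.1 tilt [-0.001  0.001 -1.   ] pos [ 0.4686 -0.3988  0.1   ]
0.039917752877271256
```

View pics/w8b.png

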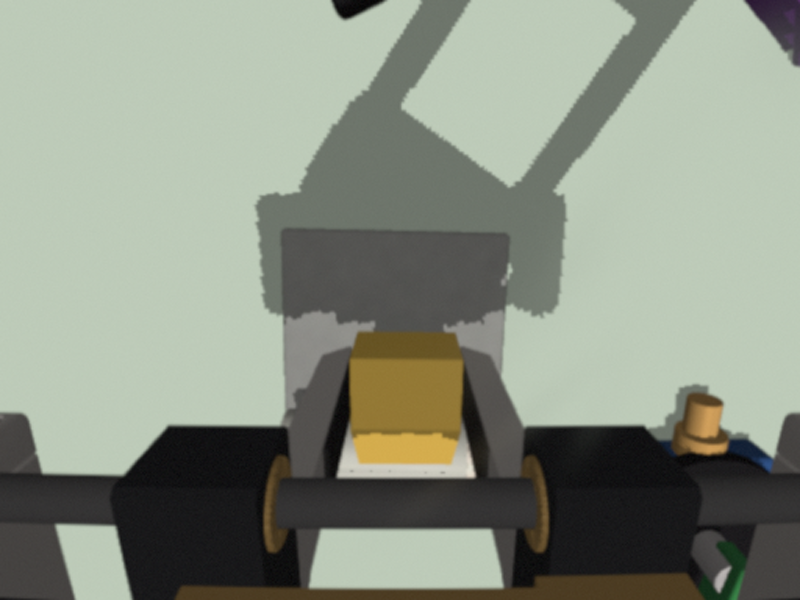

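The chock is held level above the white-band rest, whose low corners are at (282,228) and (509,234).

Run:
```python
from h import *
s=load('w8')
p=pt(s,np.array([(282,228),(509,234)])*.64,.0057)[:,:2]; d=p[1]-p[0]; L=np.linalg.norm(d); u=np.array([d[1],-d[0]])/L; a=np.degrees(np.arctan2(u[1],u[0]))
o=p.mean(0)+u*.095
print('len',L.round(4),'yaw',a.round(1),'origin',o.round(4))
go([*(o-u*.052),.022],a+90)
```

```text
len 0.128 yaw -12.1 origin [ 0.5185 -0.4163]
shift cm [ 7.8  -0.67  0.03] turn 1.5 | jaw 79.4 q6 -125.1 tilt [-0.001  0.001 -1.   ] pos [ 0.4686 -0.3988  0.1   ]
```

{"fn": "carry_out", "kwargs": {"targets": [[1, 1.5, -0.67, 0.03, 1.5], [1, 1.5, 0, 0, 0], [1, 1.5, 0, 0, 0], [1, 1.5, 0, 0, 0], [1, 1, 0, 0, 0], [1, 0.5, 0, 0, 0], [1, 0.3, 0, 0, 0], [1, 0, 0, 0, 0], [0.4, 0, 0, 0, 0], [0.4, 0, 0, 0, 0], [0.4, 0, 0, 0, 0], [0.4, 0, 0, 0, 0], [0.4, 0.5, 0, 0, 0], [1, 0, 0, 0, 0], [1, 0, 0, 0, 0], [1, 0, 0, 0, 0], [1, 0, 0, 0, 0], [1, 0, 0, 0, 0]]}}

```text
time: 20.05
tool_pos: [0.4676, -0.4065, 0.017]
ee_rot: [2.442, 1.57, 2.229]
wrist_force: [0.1, -0.1, -1.2]
width: 0.0397
```

Run:
```python
from h import *
o=np.array([.5185,-.4163]);a=np.radians(-12.1);u=np.array([np.cos(a),np.sin(a)])
go([*(o-u*.052),.017],77.9); snap('side','s9'); print(robot.get_obs()['width'])
```

```text
shift cm [ 0.    0.11 -0.02] turn -0.1 | jaw 77.8 q6 -124.0 tilt [-0.  0. -1.] pos [ 0.4676 -0.4065  0.017 ]
0.03966472632137885
```

{"fn": "carry_out", "kwargs": {"targets": [[1, -0.026, 0, 0.3, 0], [1, -0.026, 0, 0.3, 0], [1, -0.026, 0, 0.3, 0], [1, -0.026, 0, 0.3, 0], [1, -0.026, 0, 0.3, 0], [1, -0.017, 0, 0.2, 0], [1, -0.017, 0, 0.2, 0], [1, -0.017, 0, 0.2, 0], [1, -0.017, 0, 0.2, 0], [1, -0.009, 0, 0.1, 0], [1, 0, 0, 0, 0], [1, 0, 0, 0, 0]]}}

```text
time: 21.3
tool_pos: [0.4914, -0.4117, 0.0194]
ee_rot: [0.311, 1.57, 0.098]
wrist_force: [0.3, -0.3, -1.8]
width: 0.0397
```

Run:
```python
from h import *
o=robot.get_obs();print(o['wrist_force'],o['tool_pos'],o['width'])
t=snap('side','s10');w=snap('scene','c10')
x,y=px(t,[.54,-.42,.03])[0].astype(int);x2,y2=px(w,[.54,-.42,.03])[0].astype(int)
f=lambda n,x,y:cv2.resize(cv2.imread(n)[y-30:y+30,x-40:x+40],(400,300),interpolation=cv2.INTER_CUBIC)
cv2.imwrite('pics/s10b.png',np.vstack([np.hstack([f('pics/side0.png',x,y),f('pics/s10.png',x,y)]),np.hstack([f('pics/scene0.png',x2,y2),f('pics/c10.png',x2,y2)])]))
```

```text
[ 0.28400083 -0.29991922 -1.82478256] [ 0.49138691 -0.41169805  0.01939851] 0.03970913915342767
```

View pics/s10b.png

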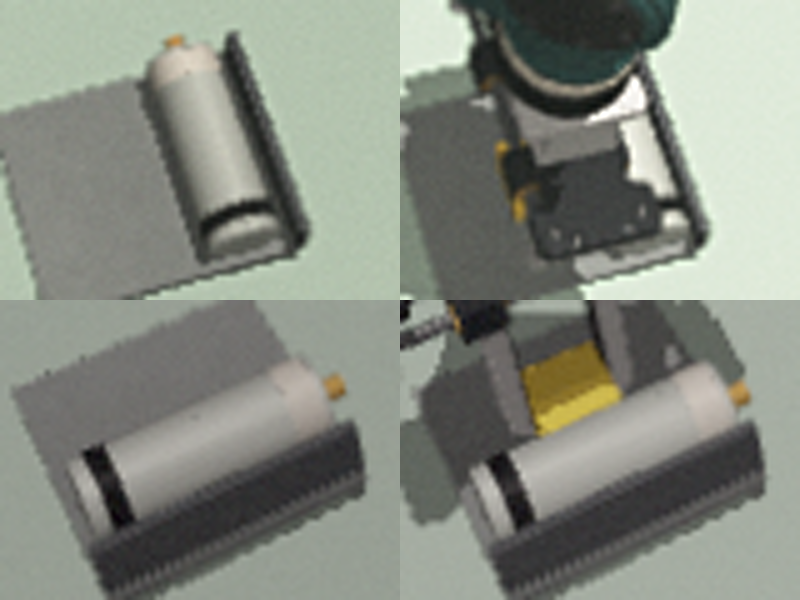

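The white-band cylinder's brass end moved (335,385)->(338,393) in the crop, about 4 mm up-slope, with the chock against it near its middle. Releasing and lifting.

{"fn": "carry_out", "kwargs": {"targets": [[1, 0, 0, 0, 0], [0.8, 0, 0, 0, 0], [0.3, 0, 0, 0, 0], [0.3, 0, 0, 0, 0], [0.3, 0, 0, 0, 0], [0.3, -1, 0, 0, 0], [0.3, -2, 0, 0, 0], [0.3, -2.5, 0, 0, 0], [0.3, -2.5, 0, 0, 0], [0.3, -4, 0, 0, 0], [0.3, -4, 0, 0, 0], [0.3, -4, 0, 0, 0], [0, -4, 0, 0, 0], [0, 0, 0, 0, 0], [0, 0, 0, 0, 0]]}}

```text
time: 22.9
tool_pos: [0.4917, -0.4121, 0.2619]
ee_rot: [-0.547, 1.566, -0.76]
wrist_force: [-0.1, -0.2, -0.3]
width: 0.0865
```

Run:
```python
from h import *
s=snap('wrist','w11');c=snap('scene','c11');t=snap('side','s11')
cv2.imwrite('pics/w11b.png',np.hstack([cv2.resize(cv2.imread('pics/w11.png'),(400,300)),cv2.resize(cv2.imread('pics/s11.png')[120:360,160:480],(400,300),interpolation=cv2.INTER_CUBIC)]))
go([.6,0,.3],90)
# gauge tab (orange) in scene & side
for n,q in(('c',load('scene0')),('s',load('side0'))):
    h=cv2.cvtColor(q['image'],cv2.COLOR_RGB2HSV)
    m=((h[...,0]>3)&(h[...,0]<15)&(h[...,1]>180)&(h[...,2]>100)).astype(np.uint8)
    k,l,st,cc=cv2.connectedComponentsWithStats(m)
    print(n,[(cc[i].round(1),st[i]) for i in range(1,k) if st[i,4]>30])
```

```text
shift cm [-4.2  42.51  1.97] turn -12.2 | jaw 77.8 q6 -122.8 tilt [-0.003  0.003 -1.   ] pos [ 0.4907 -0.4112  0.2572]
c [(array([239. , 151.1]), array([237, 143,   4,  17,  52], dtype=int32)), (array([315.1, 202.8]), array([311, 193,   9,  21,  96], dtype=int32))]
s [(array([292.3, 165.9]), array([289, 160,   6,  15,  50], dtype=int32)), (array([190.8, 189.6]), array([188, 183,   7,  14,  57], dtype=int32))]
```

View pics/w11b.png

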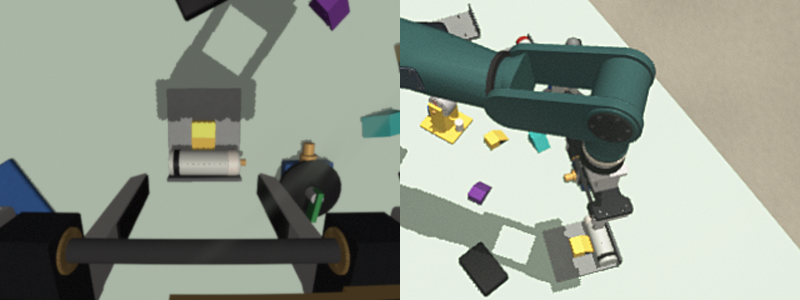

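The wrist view shows chock C square against the white-band cylinder, heel (203,131), face (203,143). Chock B is undisturbed as spare. Next is the gauge, which I locate from the first pictures.

Run:
```python
from h import *
c=load('scene0');s=load('side0');w=load('w1')
print('tab',pt(c,[315.1,202.8],.165),pt(s,[292.3,165.9],.165))
h=cv2.cvtColor(w['image'],cv2.COLOR_RGB2HSV)
m=((h[...,0]>100)&(h[...,0]<130)&(h[...,1]>130)&(h[...,2]>60)).astype(np.uint8); m[:250]=0;m[330:]=0
k,l,st,cc=cv2.connectedComponentsWithStats(m)
for i in range(1,k):
    if st[i,4]>30: print(cc[i].round(1),st[i],pt(w,cc[i],.035)[0].round(4))
print('white',pt(w,np.array([383,468])*.64,.035)[0].round(4))
print('base corners near edge',pt(w,np.array([(367,432),(450,408)])*.64,.012).round(4).tolist())
go([.69,0,.32],-12)
```

```text
tab [[0.69242376 0.02635283 0.165     ]] [[0.6952091  0.03367522 0.165     ]]
[291.9 293.2] [287 288  11  11 103] [0.6851 0.0657 0.035 ]
white [ 0.6998 -0.0286  0.035 ]
base corners near edge [[0.6607, -0.0502, 0.012], [0.6255, 0.0583, 0.012]]
shift cm [-6.22 44.41 10.76] turn 89.8 | jaw 77.8 q6 -122.8 tilt [-0.003  0.003 -1.   ] pos [ 0.4907 -0.4112  0.2572]
```

{"fn": "carry_out", "kwargs": {"targets": [[0, -0.9, 2.45, 0.55, 0], [0, -0.9, 2.45, 0.55, 0], [0, -0.9, 2.45, 0.55, 0], [0, -0.8, 2.45, 0.55, 0], [0, -0.8, 2.45, 0.55, 0], [0, 0, 2.45, 0.55, 0], [0, 0, 2.45, 0.55, 0], [0, 0, 2.45, 0.55, 0], [0, 0, 2.45, 0.55, 0], [0, 0, 2.45, 0.55, 0], [0, 0, 2.45, 0.55, 0], [0, 0, 2.45, 0.55, 0], [0, 0, 2.45, 0.55, 0], [0, 0, 2.45, 0.55, 0], [0, 0, 2.45, 0.55, 0], [0, 0, 2.45, 0.55, 0], [0, 0, 2.45, 0.55, 0], [0, 0, 2.45, 0.55, 0], [0, 0, 2.45, 0.55, 0], [0, 0, 0, 0, 0]]}}

```text
time: 25.05
tool_pos: [0.692, 0.0242, 0.2989]
ee_rot: [3.087, 1.566, 2.878]
wrist_force: [-0.9, 0.2, 0.5]
width: 0.0935
```

{"fn": "carry_out", "kwargs": {"targets": [[0, 0, 0, 0, 7.85], [0, 0, 0, 0, 7.85], [0, 0, 0, 0, 7.85], [0, 0, 0, 0, 7.85], [0, 0, 0, 0, 7.85], [0, 0, 0, 0, 7.85], [0, 0, 0, 0, 7.85], [0, 0, 0, 0, 7.85], [0, 0, 0, 0, 0], [0, 0, 0, 0, 0]]}}

```text
time: 26.05
tool_pos: [0.6914, 0.0204, 0.3014]
ee_rot: [-1.814, 1.569, -3.121]
wrist_force: [0.7, 0.6, -0.7]
width: 0.0938
```

Run:
```python
from h import *
s=snap('wrist','w12'); go([.692,.022,.175],18)
cv2.imwrite('pics/w12b.png',cv2.resize(cv2.imread('pics/w12.png'),(800,600),interpolation=cv2.INTER_CUBIC))
```

```text
shift cm [12.66  0.1  -0.12] turn -2.9 | jaw 15.1 q6 -18.1 tilt [-0.002 -0.    -1.   ] pos [0.6915 0.0206 0.3016]
```

View pics/w12b.png

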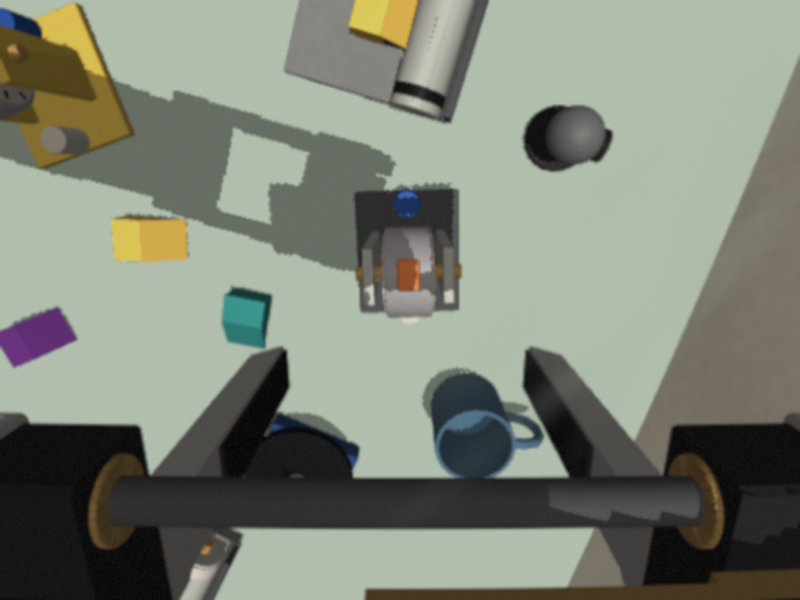

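The wrist picture (up is the blue side) shows the gauge on its dark base. The axle ends are at (362,272) and (458,271), the orange tab at (408,275) and the blue post at (407,203).

Run:
```python
from h import *
s=load('w12');f=.64
A=pt(s,np.array([(362,272),(458,271)])*f,.1)[:,:2]; d=A[1]-A[0]; print('axle',A.round(4).tolist(),np.degrees(np.arctan2(d[1],d[0])),A.mean(0))
B=pt(s,np.array([(356,193),(458,190),(459,310)])*f,.012)[:,:2]; print('base',B.round(4).tolist())
for a,b in((0,1),(2,1)): d=B[b]-B[a]; print(np.linalg.norm(d),np.degrees(np.arctan2(d[1],d[0])))
print('base centre',(B[0]+B[2])/2)
h=cv2.cvtColor(s['image'],cv2.COLOR_RGB2HSV)
m=((h[...,0]>3)&(h[...,0]<15)&(h[...,1]>150)&(h[...,2]>80)).astype(np.uint8); m[:160]=0;m[195:]=0
k,l,st,cc=cv2.connectedComponentsWithStats(m)
for i in range(1,k):
    if st[i,4]>30: print(cc[i].round(1),st[i],pt(s,cc[i],.194)[0].round(4)); x,y=st[i,:2]; print(s['image'][y-1:y+st[i,3]+1,x+st[i,2]//2,0])
g=A.mean(0)
```

```text
axle [[0.6587, 0.0068], [0.7327, 0.0278]] 15.800413280994807 [0.69571279 0.01729015]
base [[0.632, 0.059], [0.7244, 0.0869], [0.7596, -0.0262]]
0.09650332050334481 16.83197309167353
0.11843872538707106 107.27762593581902
base centre [0.69580215 0.01641585]
[260.9 175.2] [254 166  14  19 237] [0.6886 0.035  0.194 ]
[110 125 138 144 144 144 144 144 145 143 142 143 144 143 143 143 142 142
 141 137 132]
```

{"fn": "carry_out", "kwargs": {"targets": [[0.3, 0, 0.26, -0.96, -1.4], [0.3, 2, 0, 0, 0], [0.3, 2, 0, 0, 0], [0.3, 2, 0, 0, 0], [0.3, 2, 0, 0, 0], [0.3, 2, 0, 0, 0], [0.3, 2, 0, 0, 0], [0.3, 2, 0, 0, 0], [0.3, 1, 0, 0, 0], [0.3, 0, 0, 0, 0], [0.3, 0, 0, 0, 0]]}}

```text
time: 27.2
tool_pos: [0.6922, 0.0314, 0.1532]
ee_rot: [1.383, 1.57, 0.099]
wrist_force: [-0.4, 0.2, 0.6]
width: 0.0659
```

Run:
```python
from h import *
go([.6916,.0305,.152],16.5)
s=snap('wrist','w13');t=snap('scene','c13');v=snap('side','s13')
x,y=px(t,[.69,.02,.12])[0].astype(int);x2,y2=px(v,[.55,-.15,.03])[0].astype(int)
cv2.imwrite('pics/w13b.png',np.vstack([np.hstack([cv2.resize(cv2.imread('pics/w13.png'),(400,300)),cv2.resize(cv2.imread('pics/c13.png')[y-45:y+45,x-60:x+60],(400,300))]),np.hstack([cv2.resize(cv2.imread('pics/s13.png')[y2-120:y2+120,x2-160:x2+160],(400,300)),cv2.resize(cv2.imread('pics/c13.png')[120:360,60:380],(400,300))])]))
```

```text
shift cm [ 0.12 -0.08  0.07] turn -0.1 | jaw 16.4 q6 -18.5 tilt [ 0.001  0.    -1.   ] pos [0.6922 0.0314 0.1532]
```

View pics/w13b.png

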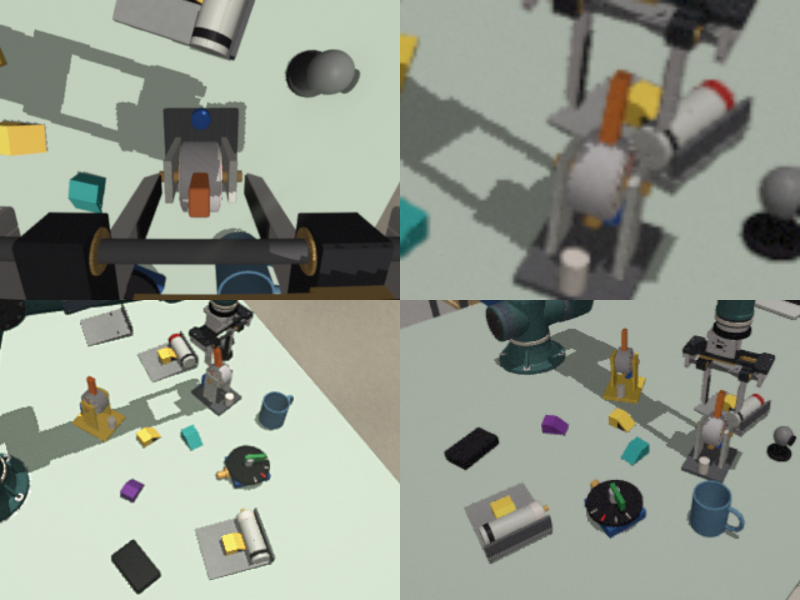

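Both chocks still sit against their cylinders (lower pictures). The open fingers straddle the orange tab (199,190), which leans slightly to blue. Now I close and rock to blue.

{"fn": "carry_out", "kwargs": {"targets": [[1, 0, 0, 0, 0], [1, 0, 0, 0, 0], [1, 0, 0, 0, 0], [1, 0, 0, 0, 0], [1, 0, 0, 0, 0], [1, 0, 0, 0, 0], [1, 0.06, 0, -0.26, 0], [1, 0.08, 0, -0.26, 0], [1, 0.09, 0, -0.26, 0], [1, 0.1, 0, -0.26, 0], [1, 0.11, 0, -0.26, 0], [1, 0, 0, 0, 0], [1, 0, 0, 0, 0], [1, 0, 0, 0, 0]]}}

```text
time: 28.75
tool_pos: [0.6871, 0.0402, 0.1498]
ee_rot: [-0.486, 1.565, -1.773]
wrist_force: [-5.4, -6.9, 4.6]
width: 0.0134
```

```bash
cat >> h.py <<'E'
def gauge():
    o=robot.get_obs(); g=np.array([.6957,.0168]); yd=np.array([-np.sin(np.radians(16.5)),np.cos(np.radians(16.5))])
    d=o['tool_pos']-[*g,.1]; y=d[:2]@yd; z=d[2]+.019
    print('y',y.round(4),'z',z.round(4),'r',np.hypot(y,z).round(4),'theta',np.arctan2(y,z).round(3),'w',o['width'].round(4),'F along y',(o['wrist_force'][:2]@yd).round(1),o['wrist_force'].round(1))
def tab(s):
    h=cv2.cvtColor(s['image'],cv2.COLOR_RGB2HSV)
    m=((h[...,0]>3)&(h[...,0]<15)&(h[...,1]>150)&(h[...,2]>60)).astype(np.uint8)
    k,l,st,cc=cv2.connectedComponentsWithStats(m)
    print([(cc[i].round(1).tolist(),st[i].tolist()) for i in range(1,k) if st[i,4]>30])
E
python3 - <<'E'
from h import *
gauge(); s=snap('scene','c14'); tab(s); tab(load('c13'))
E
```

```text
Traceback (most recent call last):
  File "h.py", line 51, in gauge
    print('y',y.round(4),'z',z.round(4),'r',np.hypot(y,z).round(4),'theta',np.arctan2(y,z).round(3),'w',o['width'].round(4),'F along y',(o['wrist_force'][:2]@yd).round(1),o['wrist_force'].round(1))
                                                                                                        ^^^^^^^^^^^^^^^^
AttributeError: 'float' object has no attribute 'round'
```

```bash
sed -i "s/o\['width'\].round(4)/o['width']/" h.py
python3 - <<'E'
from h import *
gauge(); s=snap('scene','c14'); tab(s); tab(load('c13'))
def top(s):
    h=cv2.cvtColor(s['image'],cv2.COLOR_RGB2HSV)
    m=((h[...,0]>3)&(h[...,0]<15)&(h[...,1]>150)&(h[...,2]>60))
for n in('c13','c14'):
    s=load(n)
    for r in(.045,.09):
        for th in(.2,.3,.4): 
            yd=np.array([-.284,.959]); print(n,r,th,px(s,[*(np.array([.6957,.0168])+yd*r*np.sin(th)),.1+r*np.cos(th)])[0].round(1))
    break
E
```

```text
y 0.0249 z 0.0688 r 0.0732 theta 0.347 w 0.013361878138696485 F along y -5.1 [-5.4 -6.9  4.6]
[([238.8, 151.9], [237, 143, 4, 18, 59]), ([315.5, 202.2], [311, 192, 9, 21, 106])]
[([238.9, 151.9], [237, 143, 5, 18, 59]), ([315.0, 203.0], [311, 193, 9, 21, 111])]
c13 0.045 0.2 [314.2 209.1]
c13 0.045 0.3 [314.7 208.6]
c13 0.045 0.4 [315.1 208.2]
c13 0.09 0.2 [317.2 194.5]
c13 0.09 0.3 [318.1 193.5]
c13 0.09 0.4 [319.  192.8]
```

{"fn": "carry_out", "kwargs": {"targets": [[1, 0.06, 0, -0.15, 0], [1, 0.06, 0, -0.15, 0], [1, 0, 0, 0, 0], [1, 0, 0, 0, 0], [1, 0, 0, 0, 0]]}}

```text
time: 29.3
tool_pos: [0.6863, 0.043, 0.149]
ee_rot: [-0.436, 1.564, -1.723]
wrist_force: [-6.6, -6.2, 6.5]
width: 0.0138
```

Run:
```python
from h import *
gauge(); s=snap('scene','c15'); tab(s); w=snap('wrist','w15'); tab(w); tab(load('w13'))
```

```text
y 0.0278 z 0.068 r 0.0734 theta 0.388 w 0.01377534915572811 F along y -4.1 [-6.6 -6.2  6.5]
[([238.7, 151.7], [237, 143, 4, 18, 62]), ([315.6, 202.1], [312, 192, 8, 21, 105])]
[([259.3, 258.7], [245, 234, 29, 48, 1244])]
[([254.8, 250.3], [242, 222, 26, 55, 1322])]
```

```bash
cat >> h.py <<'E'
def ang(s):
    "gauge angle from side view: compare visible tab blob axis with projected tab line"
    h=cv2.cvtColor(s['image'],cv2.COLOR_RGB2HSV)
    m=((h[...,0]>3)&(h[...,0]<16)&(h[...,1]>140)&(h[...,2]>60)).astype(np.uint8); m[:,:240]=0; m[:120]=0;m[230:]=0
    k,l,st,cc=cv2.connectedComponentsWithStats(m); i=1+np.argmax(st[1:,4])
    ys,xs=np.nonzero(l==i); yd=np.array([-.284,.959])
    e=[]
    for th in np.arange(-.5,.51,.01):
        r=np.linspace(.05,.094,20); P=np.array([[*(np.array([.6957,.0168])+yd*q*np.sin(th)),.1+q*np.cos(th)] for q in r])
        L=px(s,P); x=np.interp(ys,L[::-1,1],L[::-1,0]); ok=(ys>L[:,1].min())&(ys<L[:,1].max()); e.append(abs(np.mean((xs-x)[ok])))
    print('ang',np.arange(-.5,.51,.01)[np.argmin(e)].round(2),'res',min(e).round(2),'blob',cc[i].round(1),st[i])
E
python3 - <<'E'
from h import *
ang(load('side0'));ang(load('s13'));s=snap('side','s15');ang(s)
E
```

```text
ang 0.21 res 0.04 blob [291.9 166.7] [289 160   7  15  85]
ang 0.2 res 0.06 blob [291.9 167.1] [289 160   7  16  84]
ang 0.26 res 0.03 blob [291.1 167.6] [289 159   5  16  57]
```

Run:
```python
import cv2,numpy as np
f=lambda n,x,y,w:cv2.resize(cv2.imread(f'pics/{n}.png')[y-w*3//4:y+w*3//4,x-w:x+w],(400,300),interpolation=cv2.INTER_CUBIC)
cv2.imwrite('pics/g15.png',np.vstack([np.hstack([f('w13',256,230,100),f('w15',256,230,100)]),np.hstack([f('s13',290,175,32),f('s15',290,175,32)])]))
```

```text
(no output)
```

View pics/g15.png

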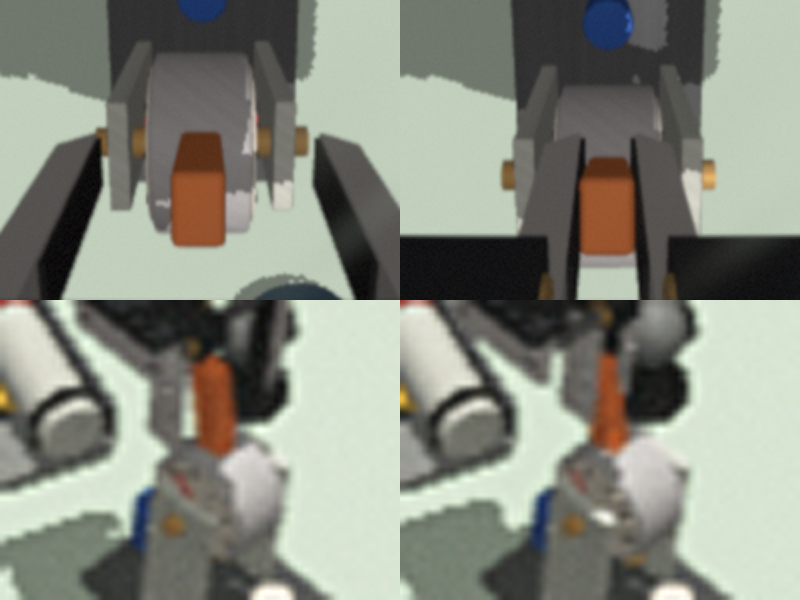

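The wrist crops show the tab pinched between the fingers and leaning further to blue: the top-face edges moved from rows 170 and 245 to 170 and 255 while the camera moved with it. I compute the angle from those edges.

```bash
cat >> h.py <<'E'
def edges(s,ths):
    yd=np.array([-np.sin(np.radians(16.5)),np.cos(np.radians(16.5))])
    for th in ths:
        P=[[*(np.array([.6957,.0168])+yd*(.094*np.sin(th)+e*np.cos(th))),.1+.094*np.cos(th)-e*np.sin(th)] for e in(.01,-.01)]
        print(round(th,2),px(s,P).round(1).tolist())
E
python3 - <<'E'
from h import *
print('w13 obs 240,277.5');edges(load('w13'),[.1,.2,.3,.4])
print('w15 obs 240,282.5');edges(load('w15'),[.2,.3,.4,.5]);gauge()
s=load('w15'); print(s['image'][225:290:2,260,0])
E
```

```text
w13 obs 240,277.5
0.1 [[258.2, 259.3], [258.2, 296.3]]
0.2 [[258.2, 240.5], [258.2, 279.6]]
0.3 [[258.2, 221.4], [258.2, 261.6]]
0.4 [[258.2, 202.7], [258.2, 242.8]]
w15 obs 240,282.5
0.2 [[262.7, 268.1], [262.7, 306.8]]
0.3 [[262.6, 248.9], [262.7, 289.1]]
0.4 [[262.6, 229.9], [262.7, 270.4]]
0.5 [[262.5, 211.5], [262.6, 251.2]]
y 0.0278 z 0.0679 r 0.0734 theta 0.388 w 0.013882941496461385 F along y -4.5 [-7.  -6.8  5.7]
[107 107 109 107  97  85  85  84  86 103 136 152 156 155 155 157 154 155
 156 155 154 156 154 154 154 153 154 152 139 152 158 150 176]
```

{"fn": "carry_out", "kwargs": {"targets": [[1, 0.08, 0, -0.2, 0], [1, 0.08, 0, -0.2, 0], [1, 0.06, 0, -0.1, 0], [1, 0, 0, 0, 0], [1, 0, 0, 0, 0], [1, 0, 0, 0, 0]]}}

```text
time: 30.05
tool_pos: [0.6847, 0.0482, 0.147]
ee_rot: [-0.494, 1.565, -1.78]
wrist_force: [-6.9, -5.2, 7.1]
width: 0.014
```

Run:
```python
from h import *
gauge(); s=snap('wrist','w16'); print(s['image'][225:300:2,260,0]);edges(s,[.3,.36,.42])
```

```text
y 0.0332 z 0.066 r 0.0739 theta 0.466 w 0.013970664427188256 F along y -3.1 [-6.9 -5.2  7.1]
[103 104 105 104 107 108 106  92  86  94 127 149 156 156 157 156 157 156
 158 157 156 155 156 155 155 155 155 156 150 142 174 174 172 169 161 155
 183 194]
0.3 [[262.7, 260.6], [262.8, 300.8]]
0.36 [[262.7, 249.0], [262.8, 289.7]]
0.42 [[262.6, 237.6], [262.7, 278.3]]
```

The gauge is at about 0.39 to blue, so the first step is met. Swing to white.

{"fn": "carry_out", "kwargs": {"targets": [[1, -0.21, 0, 0.47, 0], [1, -0.18, 0, 0.47, 0], [1, -0.14, 0, 0.47, 0], [1, -0.11, 0, 0.47, 0], [1, -0.08, 0, 0.47, 0], [1, -0.04, 0, 0.47, 0], [1, -0.02, 0, 0.47, 0], [1, 0.02, 0, 0.47, 0], [1, 0.04, 0, 0.47, 0], [1, 0.08, 0, 0.47, 0], [1, 0.11, 0, 0.47, 0], [1, 0.14, 0, 0.47, 0], [1, 0.18, 0, 0.47, 0], [1, 0.21, 0, 0.47, 0], [1, 0, 0, 0, 0], [1, 0, 0, 0, 0], [1, 0, 0, 0, 0]]}}

```text
time: 31.8
tool_pos: [0.7025, -0.0114, 0.147]
ee_rot: [-2.165, 1.567, 2.834]
wrist_force: [-7.9, -1.2, 9.2]
width: 0.0137
```

Run:
```python
from h import *
gauge(); s=snap('wrist','w17'); print(s['image'][200:300:2,260,0].tolist());edges(s,[-.3,-.36,-.42]); ang(snap('side','s17'))
```

```text
y -0.0289 z 0.066 r 0.0721 theta -0.413 w 0.013691774389250977 F along y 1.1 [-7.9 -1.2  9.2]
[110, 110, 110, 110, 110, 112, 111, 111, 110, 110, 110, 111, 112, 112, 111, 113, 111, 111, 112, 112, 111, 114, 127, 139, 135, 134, 133, 133, 133, 134, 132, 133, 132, 132, 132, 131, 131, 142, 179, 181, 181, 181, 182, 182, 182, 182, 182, 182, 182, 182]
-0.3 [[262.6, 253.4], [262.5, 282.2]]
-0.36 [[262.6, 262.6], [262.4, 288.4]]
-0.42 [[262.6, 271.0], [262.4, 293.7]]
ang -0.32 res 3.77 blob [294.  175.5] [294 175   1   2   2]
  return _methods._mean(a, axis=axis, dtype=dtype,
  ret = ret.dtype.type(ret / rcount)
```

The gauge lags at about -0.23 because the pads slide on the tab as it swivels. I let go, turn the jaws across, and push the tab inside a loose cage of the two fingers instead.

{"fn": "carry_out", "kwargs": {"targets": [[0.8, 0, 0, 0, 0], [0.52, 0, 0, 0, 0], [0.52, 0, 0, 0, 0], [0.52, -2, 0, 0, 0], [0.52, -2.5, 0, 0, 0], [0.52, -2.5, 0, 0, 0], [0.52, 0, 0, 0, -8.2], [0.52, 0, 0, 0, -8.2], [0.52, 0, 0, 0, -8.2], [0.52, 0, 0, 0, -8.2], [0.52, 0, 0, 0, -8.2], [0.52, 0, 0, 0, -8.2], [0.52, 0, 0, 0, -8.2], [0.52, 0, 0, 0, -8.2], [0.52, 0, 0, 0, -8.2], [0.52, 0, 0, 0, -8.2], [0.52, 0, 0, 0, -8.2], [0.52, 0, 0, 0, 0], [0.52, 0, 0, 0, 0]]}}

```text
time: 33.8
tool_pos: [0.7046, -0.0118, 0.2142]
ee_rot: [2.375, 1.57, 2.662]
wrist_force: [-1.0, 0.1, 0.6]
width: 0.0453
```

Run:
```python
from h import *
g=np.array([.6957,.0168]);yd=np.array([-.284,.959])
gauge(); go([*(g-.017*yd),.15],106.5); s=snap('wrist','w18'); tab(s)
c=snap('scene','c18'); tab(c); ang(snap('side','s18'))
```

```text
y -0.03 z 0.1332 r 0.1365 theta -0.221 w 0.04532591818428154 F along y 0.4 [-1.   0.1  0.6]
shift cm [ 6.42  1.29 -0.04] turn -0.1 | jaw 106.4 q6 -112.0 tilt [-0.  0. -1.] pos [ 0.7046 -0.0118  0.2142]
[([275.7, 208.3], [257, 190, 39, 38, 1055])]
[([238.8, 151.5], [237, 143, 5, 18, 60]), ([311.6, 209.0], [309, 200, 7, 19, 99])]
ang -0.21 res 0.02 blob [297.7 171.1] [293 165  10  14  71]
```

{"fn": "carry_out", "kwargs": {"targets": [[0.52, 0, 1.3, 0, 0], [0.52, 0, 0, 0, 0], [0.52, 1.6, 0, 0, 0], [0.52, 1.6, 0, 0, 0], [0.52, 1.6, 0, 0, 0], [0.52, 1.6, 0, 0, 0], [0.52, 0, 0, 0, 0], [0.52, 0, -0.4, 0, 0], [0.52, 0, -0.4, 0, 0], [0.52, 0, -0.4, 0, 0], [0.52, 0, -0.4, 0, 0], [0.52, 0, 0, 0, 0], [0.52, 0, 0, 0, 0]]}}

```text
time: 35.25
tool_pos: [0.7057, -0.0153, 0.1511]
ee_rot: [-0.832, 1.57, -0.543]
wrist_force: [0.7, -0.8, -0.2]
width: 0.0452
```

Run:
```python
from h import *
gauge(); s=snap('wrist','w19'); tab(s); ang(snap('side','s19')); tab(snap('scene','c19'))
for th in(-.2,-.3,-.4): print(th,px(s,[*(np.array([.6957,.0168])+np.array([-.284,.959])*.094*np.sin(th)),.1+.094*np.cos(th)]).round(1))
```

```text
y -0.0336 z 0.0701 r 0.0778 theta -0.447 w 0.04519916826005992 F along y -1.0 [ 0.7 -0.8 -0.2]
[([268.4, 241.7], [238, 212, 65, 60, 2314])]
ang -0.36 res 0.04 blob [299.4 174. ] [295 169  10  11  61]
[([238.9, 151.9], [237, 143, 4, 18, 57])]
-0.2 [[289.1 268.4]]
-0.3 [[270.7 266. ]]
-0.4 [[253.3 262.8]]
```

{"fn": "carry_out", "kwargs": {"targets": [[0.52, 0, -0.2, 0, 0], [0.52, 0, -0.2, 0, 0], [0.52, 0, 0, 0, 0], [0.52, 0, 0, 0, 0]]}}

```text
time: 35.8
tool_pos: [0.7056, -0.0157, 0.1504]
ee_rot: [1.733, 1.565, 2.025]
wrist_force: [-2.3, 6.8, -0.0]
width: 0.0452
```

Run:
```python
from h import *
gauge(); ang(snap('side','s20')); s=snap('wrist','w20'); tab(s)
```

```text
y -0.034 z 0.0694 r 0.0773 theta -0.455 w 0.045185700312697495 F along y 7.2 [-2.3  6.8 -0. ]
ang -0.36 res 0.04 blob [299.3 174.1] [294 169  11  11  61]
[([268.8, 242.5], [238, 212, 65, 61, 2320])]
```

The gauge is at the white stop: force 7 N, no further travel, and the geometry gives -0.42. Now to blue inside the cage.

{"fn": "carry_out", "kwargs": {"targets": [[0.52, 0, 0.48, 0, 0], [0.52, 0, 0.48, 0, 0], [0.52, 0, 0.48, 0, 0], [0.52, 0, 0.48, 0, 0], [0.52, 0, 0.48, 0, 0], [0.52, 0, 0.48, 0, 0], [0.52, 0, 0.48, 0, 0], [0.52, 0, 0.48, 0, 0], [0.52, 0, 0.48, 0, 0], [0.52, 0, 0.48, 0, 0], [0.52, 0, 0.48, 0, 0], [0.52, 0, 0.48, 0, 0], [0.52, 0, 0.48, 0, 0], [0.52, 0, 0.48, 0, 0], [0.52, 0, 0.5, 0, 0], [0.52, 0, 0, 0, 0], [0.52, 0, 0, 0, 0], [0.52, 0, 0, 0, 0]]}}

```text
time: 37.7
tool_pos: [0.6859, 0.0503, 0.1502]
ee_rot: [2.923, 1.57, -3.071]
wrist_force: [1.9, -2.8, -0.5]
width: 0.0451
```

Run:
```python
from h import *
gauge(); ang(snap('side','s21')); s=snap('wrist','w21'); tab(s)
```

```text
y 0.035 z 0.0692 r 0.0775 theta 0.468 w 0.045076933605132964 F along y -3.2 [ 1.9 -2.8 -0.5]
ang 0.48 res 0.06 blob [288.2 165.5] [284 159  10  16  72]
[([250.4, 242.6], [217, 213, 65, 60, 2355])]
```

Blue reached: tool at y +35 mm and the tab at about the stop. Swing to white again.

{"fn": "carry_out", "kwargs": {"targets": [[0.52, 0, -0.48, 0, 0], [0.52, 0, -0.48, 0, 0], [0.52, 0, -0.48, 0, 0], [0.52, 0, -0.48, 0, 0], [0.52, 0, -0.48, 0, 0], [0.52, 0, -0.48, 0, 0], [0.52, 0, -0.48, 0, 0], [0.52, 0, -0.48, 0, 0], [0.52, 0, -0.48, 0, 0], [0.52, 0, -0.48, 0, 0], [0.52, 0, -0.48, 0, 0], [0.52, 0, -0.48, 0, 0], [0.52, 0, -0.48, 0, 0], [0.52, 0, -0.48, 0, 0], [0.52, 0, -0.35, 0, 0], [0.52, 0, 0, 0, 0], [0.52, 0, 0, 0, 0], [0.52, 0, 0, 0, 0]]}}

```text
time: 39.6
tool_pos: [0.7055, -0.0154, 0.1499]
ee_rot: [1.844, 1.567, 2.135]
wrist_force: [-1.7, 4.5, -0.1]
width: 0.0451
```

Run:
```python
from h import *
gauge(); ang(snap('side','s22')); s=snap('wrist','w22'); tab(s)
```

```text
y -0.0336 z 0.0689 r 0.0766 theta -0.454 w 0.04513035853140367 F along y 4.8 [-1.7  4.5 -0.1]
ang -0.36 res 0.06 blob [299.3 174. ] [295 169  10  11  59]
[([268.4, 242.9], [238, 213, 65, 60, 2338])]
```

Same signature as before at the white stop. Third blue.

{"fn": "carry_out", "kwargs": {"targets": [[0.52, 0, 0.48, 0, 0], [0.52, 0, 0.48, 0, 0], [0.52, 0, 0.48, 0, 0], [0.52, 0, 0.48, 0, 0], [0.52, 0, 0.48, 0, 0], [0.52, 0, 0.48, 0, 0], [0.52, 0, 0.48, 0, 0], [0.52, 0, 0.48, 0, 0], [0.52, 0, 0.48, 0, 0], [0.52, 0, 0.48, 0, 0], [0.52, 0, 0.48, 0, 0], [0.52, 0, 0.48, 0, 0], [0.52, 0, 0.48, 0, 0], [0.52, 0, 0.48, 0, 0], [0.52, 0, 0.4, 0, 0], [0.52, 0, 0, 0, 0], [0.52, 0, 0, 0, 0], [0.52, 0, 0, 0, 0]]}}

```text
time: 41.5
tool_pos: [0.6858, 0.0504, 0.1501]
ee_rot: [-2.12, 1.57, -1.831]
wrist_force: [2.6, -4.3, -0.8]
width: 0.0449
```

Run:
```python
from h import *
gauge(); ang(snap('side','s23')); s=snap('wrist','w23'); tab(s)
```

```text
y 0.035 z 0.0691 r 0.0774 theta 0.469 w 0.04494041936724009 F along y -4.9 [ 2.6 -4.3 -0.8]
ang 0.48 res 0.06 blob [288.2 165.6] [284 159  10  16  73]
[([250.3, 242.7], [217, 213, 65, 60, 2352])]
```

{"fn": "carry_out", "kwargs": {"targets": [[0.52, 0, -0.48, 0, 0], [0.52, 0, -0.48, 0, 0], [0.52, 0, -0.48, 0, 0], [0.52, 0, -0.48, 0, 0], [0.52, 0, -0.48, 0, 0], [0.52, 0, -0.48, 0, 0], [0.52, 0, -0.48, 0, 0], [0.52, 0, -0.48, 0, 0], [0.52, 0, -0.48, 0, 0], [0.52, 0, -0.48, 0, 0], [0.52, 0, -0.48, 0, 0], [0.52, 0, -0.48, 0, 0], [0.52, 0, -0.48, 0, 0], [0.52, 0, -0.48, 0, 0], [0.52, 0, -0.45, 0, 0], [0.52, 0, 0, 0, 0], [0.52, 0, 0, 0, 0], [0.52, 0, 0, 0, 0]]}}

```text
time: 43.4
tool_pos: [0.7055, -0.0154, 0.1499]
ee_rot: [1.814, 1.566, 2.105]
wrist_force: [-1.7, 6.5, 1.2]
width: 0.0452
```

Run:
```python
from h import *
gauge(); ang(snap('side','s24')); s=snap('wrist','w24'); tab(s)
```

```text
y -0.0337 z 0.0689 r 0.0766 theta -0.455 w 0.04516915171488055 F along y 6.8 [-1.7  6.5  1.2]
ang -0.36 res 0.05 blob [299.3 174. ] [295 169  10  11  61]
[([268.4, 242.9], [238, 213, 65, 60, 2337])]
```

{"fn": "carry_out", "kwargs": {"targets": [[0.52, 0, 0.4, 0, 0], [0.52, 0, 0.4, 0, 0], [0.52, 0, 0.4, 0, 0], [0.52, 0, 0.4, 0, 0], [0.52, 0, 0.4, 0, 0], [0.52, 0, 0.4, 0, 0], [0.52, 0, 0.4, 0, 0], [0.52, 0, 0.4, 0, 0], [0.52, 0, 0.4, 0, 0], [0.52, 0, 0.4, 0, 0], [0.52, 0, 0.4, 0, 0], [0.52, 0, 0.4, 0, 0], [0.52, 0, 0, 0, 0], [0.52, 0, 0, 0, 0], [0.52, 0, 0, 0, 0]]}}

```text
time: 45.0
tool_pos: [0.6923, 0.0286, 0.1502]
ee_rot: [2.25, 1.57, 2.54]
wrist_force: [-0.3, -0.9, -0.3]
width: 0.0449
```

Run:
```python
from h import *
gauge(); ang(snap('side','s25')); s=snap('wrist','w25'); tab(s)
for th in(-.1,0,.1): print(th,px(s,[*(np.array([.6957,.0168])+np.array([-.284,.959])*.094*np.sin(th)),.1+.094*np.cos(th)]).round(1))
```

```text
y 0.0123 z 0.0692 r 0.0703 theta 0.176 w 0.04493365711588152 F along y -0.7 [-0.3 -0.9 -0.3]
ang 0.11 res 0.01 blob [293.2 168.1] [291 161   6  16  62]
[([237.6, 248.2], [216, 215, 41, 63, 2240])]
-0.1 [[215.3 270.9]]
0 [[234.4 271.5]]
0.1 [[253.6 271.1]]
```

{"fn": "carry_out", "kwargs": {"targets": [[0.52, 0, -0.4, 0, 0], [0.52, 0, -0.4, 0, 0], [0.52, 0, -0.4, 0, 0], [0.52, 0, 0, 0, 0], [0.52, -2, 0, 0, 0], [0.52, -2.5, 0, 0, 0], [0.52, -2.5, 0, 0, 0], [0.52, -2, 0, 0, 0], [0.52, 0, 0, 0, 0], [0.52, 0, 0, 0, 0]]}}

```text
time: 46.1
tool_pos: [0.6961, 0.0169, 0.2405]
ee_rot: [-0.045, 1.57, 0.245]
wrist_force: [1.0, 0.1, -1.1]
width: 0.0448
```

Run:
```python
from h import *
gauge(); ang(snap('side','s26')); s=snap('wrist','w26'); tab(s); c=snap('scene','c26'); tab(c)
for th in(-.1,0,.1): print(th,px(s,[*(np.array([.6957,.0168])+np.array([-.284,.959])*.094*np.sin(th)),.1+.094*np.cos(th)]).round(1),px(c,[*(np.array([.6957,.0168])+np.array([-.284,.959])*.065*np.sin(th)),.1+.065*np.cos(th)]).round(1))
go([.65,-.24,.25],90)
```

```text
y -0.0 z 0.1595 r 0.1595 theta -0.0 w 0.0447621775648022 F along y -0.2 [ 1.   0.1 -1.1]
ang 0.03 res 0.05 blob [294.4 168.2] [291 161   8  16  90]
[([260.1, 200.8], [248, 184, 25, 34, 751])]
[([238.6, 151.7], [237, 143, 4, 18, 65]), ([313.6, 204.8], [310, 195, 8, 21, 113])]
-0.1 [[247. 212.]] [[313.2 206.2]]
0 [[259.3 212.2]] [[314.  204.8]]
0.1 [[271.5 212. ]] [[314.8 203.6]]
shift cm [ -1.17 -23.33 -11.68] turn 16.6 | jaw 106.6 q6 -109.9 tilt [-0.004  0.    -1.   ] pos [0.6953 0.0169 0.2382]
```

The gauge reads upright: side view 0.03, wrist and scene about 0.0 rad. Now the valve; I go above it for a look.

{"fn": "carry_out", "kwargs": {"targets": [[0, -2, 0, 0, 0], [0, -2, 0, 0, 0], [0, -2, 0, 0, 0], [0, 0, -2.33, -1.2, 0], [0, 0, -2.33, -1.2, 0], [0, 0, -2.33, -1.2, 0], [0, 0, -2.33, -1.2, 0], [0, 0, -2.33, -1.2, 0], [0, 0, -2.33, -1.2, 0], [0, 0, -2.33, -1.2, 0], [0, 0, -2.33, -1.2, 0], [0, 0, -2.33, -1.2, 0], [0, 0, -2.33, -1.2, 0], [0, 0, 0, 0, 8.3], [0, 0, 0, 0, 8.3], [0, 0, 0, 0, 0], [0, 0, 0, 0, 0], [0, 0, 0, 0, 0]]}}

```text
time: 48.05
tool_pos: [0.6474, -0.2404, 0.2999]
ee_rot: [2.628, 1.57, 2.63]
wrist_force: [-0.4, -0.4, -0.3]
width: 0.0945
```

Run:
```python
from h import *
s=snap('wrist','w27'); go([.646,-.24,.3],90)
cv2.imwrite('pics/w27b.png',cv2.resize(cv2.imread('pics/w27.png'),(800,600),interpolation=cv2.INTER_CUBIC))
```

```text
shift cm [ 0.02  0.04 -0.15] turn 0.1 | jaw 90.1 q6 -115.2 tilt [-0.001  0.    -1.   ] pos [ 0.6475 -0.2404  0.3002]
```

View pics/w27b.png

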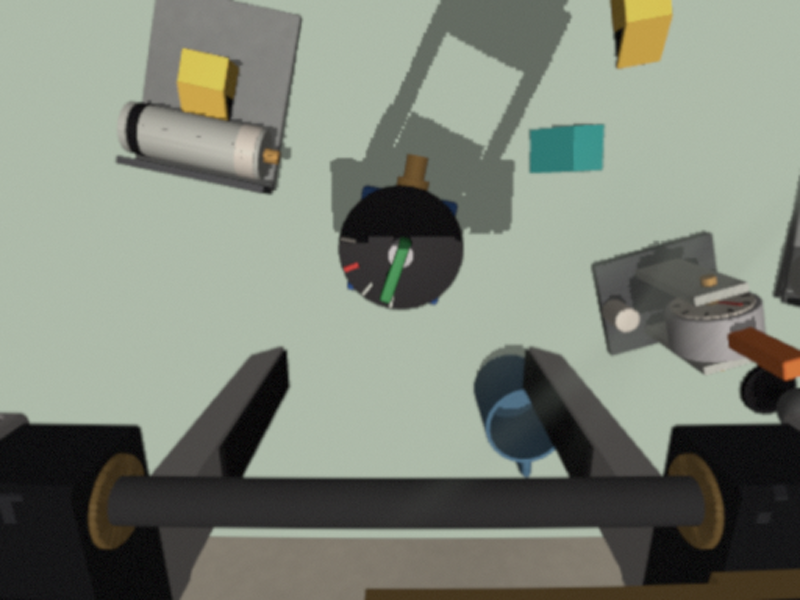

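The picture shows the plate centre at about (401,247), ticks at 0° (391,304), 30° (367,290), red 60° (351,267) and 90° (347,240), and the green handle from (401,245) to its tip at (387,300).

```bash
cat >> h.py <<'E'
def valve(s,lo=None):
    h=cv2.cvtColor(s['image'],cv2.COLOR_RGB2HSV)
    m=((h[...,0]>45)&(h[...,0]<75)&(h[...,1]>120)&(h[...,2]>40)).astype(np.uint8)
    k,l,st,cc=cv2.connectedComponentsWithStats(m); i=1+np.argmax(st[1:,4])
    ys,xs=np.nonzero(l==i)
    W=pt(s,np.c_[xs,ys],.076)[:,:2]; (cx,cy),sz,a=cv2.minAreaRect((W*1000).astype(np.float32))
    v=cv2.fitLine((W*1000).astype(np.float32),cv2.DIST_L2,0,.01,.01).ravel()
    print('handle centre',cx,cy,'size',sz,'dir',np.degrees(np.arctan2(v[1],v[0])))
E
python3 - <<'E'
from h import *
s=load('w27');f=.64
# plate rim points
E=np.array([(339,247),(463,247),(401,309),(350,214),(357,291),(445,291)])*f
P=pt(s,E,.038)[:,:2]
A=np.c_[2*P,np.ones(len(P))]; x=np.linalg.lstsq(A,(P**2).sum(1),rcond=None)[0]; print('plate centre',x[:2].round(4),'R',np.sqrt(x[2]+x[:2]@x[:2]).round(4))
T=pt(s,np.array([(391,304),(367,290),(351,267),(347,240)])*f,.038)[:,:2]-x[:2]
print('tick dirs',np.degrees(np.arctan2(T[:,1],T[:,0])).round(1),np.linalg.norm(T,axis=1).round(4))
tip=pt(s,np.array([(387,300)])*f,.076)[0,:2]-x[:2]; print('tip',tip,np.degrees(np.arctan2(tip[1],tip[0])),np.linalg.norm(tip))
valve(s)
E
```

```text
plate centre [ 0.6441 -0.2446] R 0.0567
tick dirs [ -10.4  -40.   -70.9 -100.4] [0.0525 0.0496 0.0491 0.0502]
tip [ 0.0371413  -0.01171709] -17.50908841218021 0.03894568548162611
handle centre 654.2147827148438 -249.77821350097656 size (9.749288558959961, 55.973365783691406) dir -19.545628
```

Handle at about 9° (world -19.5°), target direction about -70.5°. I pinch at the hub with the jaws across the bar, then turn.

{"fn": "carry_out", "kwargs": {"targets": [[0.4, 0, -0.46, -0.5, 0], [0.4, 2.5, 0, 0, 6.5], [0.4, 2.5, 0, 0, 6.5], [0.4, 2.5, 0, 0, 6.6], [0.4, 2.5, 0, 0, 0], [0.4, 2.5, 0, 0, 0], [0.4, 2.5, 0, 0, 0], [0.4, 2.5, 0, 0, 0], [0.4, 2.5, 0, 0, 0], [0.4, 2.5, 0, 0, 0], [0.4, 2, 0, 0, 0], [0.4, 1, 0, 0, 0], [0.4, 0, 0, 0, 0], [0.4, 0, 0, 0, 0]]}}

```text
time: 49.5
tool_pos: [0.6429, -0.2456, 0.0466]
ee_rot: [-0.067, 1.569, -0.409]
wrist_force: [-0.7, 0.3, 0.8]
width: 0.0564
```

Run:
```python
from h import *
go([.6425,-.245,.045],70.5); s=snap('wrist','w28'); valve(s); print(robot.get_obs()['wrist_force'],robot.get_obs()['width'])
```

```text
shift cm [ 0.16  0.05 -0.06] turn -0.1 | jaw 70.4 q6 -96.0 tilt [ 0.001 -0.001 -1.   ] pos [ 0.6429 -0.2456  0.0466]
handle centre 646.78076171875 -246.0937042236328 size (8.975288391113281, 50.891029357910156) dir -19.25802
[0.56992432 0.18077219 0.79649353] 0.056931689983939465
```

{"fn": "carry_out", "kwargs": {"targets": [[1, 0, 0, 0, 0], [1, 0, 0, 0, 0], [1, 0, 0, 0, 0], [1, 0, 0, 0, 0], [1, 0, 0, 0, 0], [1, 0, 0, 0, 0], [1, 0, 0, 0, 5.1], [1, 0, 0, 0, 5.1], [1, 0, 0, 0, 5.1], [1, 0, 0, 0, 5.1], [1, 0, 0, 0, 5.1], [1, 0, 0, 0, 5.1], [1, 0, 0, 0, 5.1], [1, 0, 0, 0, 5.1], [1, 0, 0, 0, 5.1], [1, 0, 0, 0, 5.1], [1, 0, 0, 0, 0], [1, 0, 0, 0, 0], [1, 0, 0, 0, 0]]}}

```text
time: 51.45
tool_pos: [0.643, -0.2445, 0.0458]
ee_rot: [2.029, 1.569, 0.798]
wrist_force: [2.6, 2.4, 1.1]
width: 0.021
```

Run:
```python
from h import *
go([.6425,-.245,.045],19.5); o=robot.get_obs(); print(o['wrist_force'],o['wrist_torque'],o['width']); s=snap('wrist','w29'); valve(s)
```

```text
shift cm [ 0.08 -0.07  0.03] turn -0.0 | jaw 19.5 q6 -45.1 tilt [ 0.001  0.001 -1.   ] pos [ 0.643  -0.2445  0.0458]
[2.56033519 2.4104135  1.14422038] [ 0.66940597 -0.39580155 -0.0222716 ] 0.02101039411247918
handle centre 644.2977294921875 -248.362060546875 size (9.46713638305664, 49.445411682128906) dir -70.18268
```

{"fn": "carry_out", "kwargs": {"targets": [[0.8, 0, 0, 0, 0], [0.4, 0, 0, 0, 0], [0.4, 0, 0, 0, 0], [0.4, 0, 0, 0, 0], [0.4, -1, 0, 0, 0], [0.4, -2, 0, 0, 0], [0.4, -3, 0, 0, 0], [0.4, -4, 0, 0, 0], [0.4, -4, 0, 0, 0], [0.4, -4, 0, 0, 0], [0.4, -4, 0, 0, 0], [0.4, -3, 0, 0, 0], [0, 0, 0, 0, 0], [0, 0, 0, 0, 0], [0, 0, 0, 0, 0]]}}

```text
time: 53.0
tool_pos: [0.6419, -0.2453, 0.2932]
ee_rot: [-2.328, 1.567, 2.722]
wrist_force: [-0.2, 0.7, -0.4]
width: 0.0767
```

Run:
```python
from h import *
s=snap('wrist','w30'); valve(s)
h=cv2.cvtColor(s['image'],cv2.COLOR_RGB2HSV); m=(((h[...,0]<4)|(h[...,0]>174))&(h[...,1]>150)&(h[...,2]>80)).astype(np.uint8)
k,l,st,cc=cv2.connectedComponentsWithStats(m)
for i in range(1,k):
    if st[i,4]>8: p=pt(s,cc[i],.038)[0,:2]-[.6432,-.2447]; print('red',cc[i].round(),st[i,4],np.linalg.norm(p).round(3),np.degrees(np.arctan2(p[1],p[0])).round(1))
v=snap('side','s30'); ang(v); c=snap('scene','c30'); tab(c)
cr=lambda n:cv2.resize(cv2.imread(f'pics/{n}.png'),(400,300),interpolation=cv2.INTER_AREA)
def z(n,S,P,w=36):
    x,y=px(S,P)[0].astype(int); return cv2.resize(cv2.imread(f'pics/{n}.png')[y-w*3//4:y+w*3//4,x-w:x+w],(400,300),interpolation=cv2.INTER_CUBIC)
cv2.imwrite('pics/fin.png',np.vstack([np.hstack([cr('w30'),z('s30',v,[.63,.16,.05],50)]),np.hstack([z('c30',c,[.54,-.42,.03]),z('s30',v,[.54,-.42,.03])])]))
```

```text
handle centre 646.4918212890625 -256.2500305175781 size (9.25721549987793, 56.26008605957031) dir -70.96676
ang 0.03 res 0.01 blob [294.3 168.2] [291 161   8  16  86]
[([3.3, 112.7], [0, 107, 10, 12, 37]), ([313.7, 204.5], [310, 195, 9, 20, 111])]
```

View pics/fin.png

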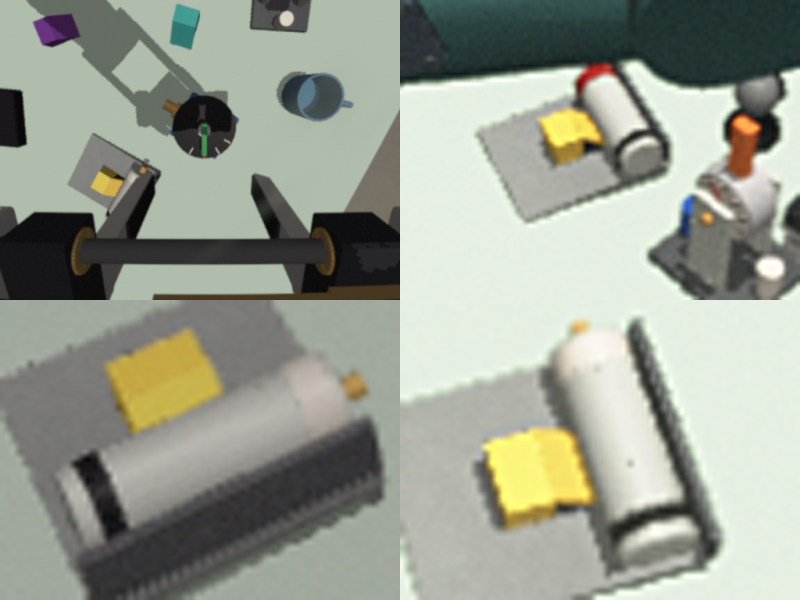

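Run:
```python
from h import *
def yl(n):
    s=load(n);h=cv2.cvtColor(s['image'],cv2.COLOR_RGB2HSV)
    m=((h[...,0]>15)&(h[...,0]<35)&(h[...,1]>110)&(h[...,2]>60)).astype(np.uint8)
    k,l,st,cc=cv2.connectedComponentsWithStats(m)
    o=[]
    for nm,P in(('R',[.622,.211,.03]),('W',[.50,-.413,.03]),('B',[.445,-.035,.02])):
        x=px(s,P)[0]; d=np.linalg.norm(cc[1:]-x,axis=1)+1e3*(st[1:,4]<20); i=1+d.argmin(); o.append((nm,cc[i].round(1).tolist(),st[i].tolist()))
    print(n,o)
for n in('s11','c11','s13','c13','s18','c18','s26','c26','s30','c30'): yl(n)
s=load('side0')
```

```text
s11 [('R', [235.6, 230.3], [227, 224, 20, 15, 178]), ('W', [304.5, 315.9], [295, 308, 21, 18, 257]), ('B', [235.6, 230.3], [227, 224, 20, 15, 178])]
c11 [('R', [323.9, 201.4], [317, 195, 16, 14, 136]), ('W', [141.6, 285.0], [132, 276, 21, 19, 241]), ('B', [236.5, 215.4], [227, 207, 21, 19, 242])]
s13 [('R', [250.9, 165.7], [244, 160, 16, 13, 141]), ('W', [304.4, 315.9], [295, 308, 20, 18, 255]), ('B', [235.5, 230.1], [227, 224, 20, 15, 185])]
c13 [('R', [323.0, 201.5], [317, 195, 13, 14, 122]), ('W', [141.6, 285.2], [132, 277, 21, 18, 234]), ('B', [236.6, 215.4], [227, 207, 21, 19, 245])]
s18 [('R', [251.0, 165.6], [244, 160, 16, 13, 141]), ('W', [304.4, 315.9], [295, 308, 21, 18, 258]), ('B', [235.4, 230.1], [227, 224, 20, 15, 187])]
c18 [('R', [323.1, 201.5], [316, 195, 17, 14, 152]), ('W', [141.5, 285.2], [132, 277, 21, 18, 234]), ('B', [236.5, 215.4], [227, 207, 21, 19, 244])]
s26 [('R', [250.9, 165.7], [244, 160, 16, 13, 141]), ('W', [304.3, 315.9], [295, 308, 20, 18, 256]), ('B', [235.5, 230.1], [227, 224, 20, 15, 185])]
c26 [('R', [323.5, 201.5], [317, 195, 16, 14, 143]), ('W', [141.5, 285.1], [132, 277, 21, 18, 234]), ('B', [236.6, 215.3], [227, 207, 21, 19, 248])]
s30 [('R', [250.9, 165.7], [244, 160, 16, 13, 141]), ('W', [304.4, 315.9], [295, 308, 20, 18, 257]), ('B', [235.6, 230.2], [227, 224, 20, 15, 180])]
c30 [('R', [323.5, 201.5], [317, 195, 16, 14, 143]), ('W', [141.5, 285.2], [132, 277, 21, 18, 235]), ('B', [236.5, 215.4], [227, 207, 21, 19, 242])]
```

Run:
```python
from bench import robot
print(robot.close_job())
```

```text
the job is handed in; nothing more can be done
None
```

The job is handed in at about 53 s of the 210 s allowed; it returned no verdict, so the results below are my own last checks.

- **Chocks:** Two cylinders were present, red-band and white-band. I pushed a yellow chock up the slope under each and rolled the cylinders about 7 mm and 4 mm off their nubs. Both chocks stayed put from placing to hand-in, with at most about half a pixel of drift in the pictures. I had no direct reading of the contact force between cylinder and chock. The third yellow chock stayed where it was as the spare.
- **Gauge:** I rocked it blue and white three times each, starting with blue, and left it upright. My pictures put it at 0.00 to 0.03 rad.
    - **First blue swing:** This was done by pinching the tab, and the pads slid on it. From the picture the gauge reached about 0.39 rad against the 0.33 needed, but I could not confirm it at the end stop.
    - **Other swings:** I pushed the tab inside a loose cage of the two fingers. All three white swings and the second and third blue swings ended at or very near the end stops, judged from tool position and force. My side-camera angle was off there because the fingers hid part of the tab: it gave -0.36 and +0.48 where the stops are ±0.42.
- **Valve:** The handle is at about 60.5°. The gripper closed on something 21 mm wide, probably the hub, not the 10 mm bar, but the handle turned with it. A colour check on the red tick found nothing in the last picture, so the angle rests on the handle direction and the ticks I measured earlier.
- **Bystanders:** The webcam, mug and case appeared undisturbed in the pictures I viewed. I did not measure their positions.

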